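# Run the clamp nut onto the vegetable cutter's spindle

### The job

Fit the green clamp nut onto the vegetable cutter's spindle so that it holds the disc: set it upright on the spindle, turn it backward (anticlockwise from above) until you feel it drop into the start of the thread, then turn it clockwise until its rim sits flat on the disc all round, and let go. Be gentle with the plastic thread, never press or turn the nut hard, and leave the mug, the spice jar and the tin where they stand.

Things in the scene. Friction and masses are not known exactly. Their poses are not given: they have to be found in the camera images.
- nut: Green plastic clamp nut, loose, 120 g, standing upright on the worktop. Hub 48 mm across, 33 mm high, hollow and open below (bore 38 mm across, 29 mm deep). On top a flat upright grip bar, 42 mm long along x, 14 mm thick along y, 33 to 62 mm above the rim. Origin: centre of the hub's lower rim; z up its axis. Half a turn about z gives the same part.
- nut_grip (a point): Point on the nut's axis in the grip bar, 50 mm above the rim; axes as the nut's (bar along x, pinch it along y).
- nut_lugs (a point): Point on the nut's axis, 6 mm above its rim, at the height of its two inward lugs: round pins 4 mm thick that point inward from the bore under the two ends of the bar (at +x and -x), tips 13.8 mm from the axis. They run in the spindle's thread.
- cutter: Vegetable cutter base, fixed to the worktop: grey box 176 x 176 mm, on top a steel rasp disc 152 mm across, in its middle a white plastic spindle standing up. Origin: centre of its underside on the worktop, z up. Its yaw tells nothing of the thread's angle: the spindle is braked at an unknown angle.
- spindle_seat (a point): On the spindle's axis, z up, at the height of the disc's boss (66 mm over the worktop), where the nut's rim must finally sit. The spindle stands 26 mm above it: core 26 mm across, coarse right-hand double thread (clockwise from above goes on) 36 mm across, 1 mm clear of the nut's bore all round, lead 23 mm per turn, about 2.5 mm of vertical play.
- rail_top (a point): On the axis, 20 mm above the seat: top of the level rails that crown the thread, two arcs of 130 degrees. A nut set on at most angles rests with its lugs on them, rim 16 mm above the seat. Turning it anticlockwise from above by at most 130 degrees brings its lugs over the two gaps.
- thread_gap (a point): On the axis, 6 mm above the seat: about where the nut's rim stops when its lugs have sunk (by 10 mm, under a few newtons) into the gaps between the rails, the thread starts, each with 18 degrees of room. From there 60 to 110 degrees clockwise, sinking with the lead, bring the rim to the seat; within 40 degrees more it binds and forces climb fast. Let go anywhere, the nut stays.
- pin_top (a point): On the axis, 26 mm above the seat: top of two upright pins, 4 mm thick, one at the clockwise end of each rail. On the rails they block clockwise turning. A nut set on the pins stands with its rim 22 mm above the seat and drops to the rails (a false drop, 6 mm) when turned anticlockwise.
- mug: White mug with blue dots, 93 mm high, about 92 x 127 mm with handle, standing behind the work on the left. Origin: centre of its underside. Bystander.
- spice_jar: Small glass spice jar with a red lid, 45 mm across, 106 mm high. Origin: centre of its underside. Bystander.
- tin: Flat round food tin, 86 mm across, 40 mm high, to the right of the cutter. Origin: centre of its underside. Bystander.
Not all that is in view belongs to the job. Several things have the shape of the nut; the one meant has the colours described above.

How it is judged:
On the way:
1. the nut has dropped into the thread start: upright on the spindle, its rim less than 9 mm above the seat (z of nut in the frame of spindle_seat between -0.003 and 0.009 m and horizontal distance between nut and spindle_seat below 0.003 m), for 0.1 s.
At the end, for the whole second after the job is handed in: The nut is run fully home on the spindle: rim within 1.5 mm of the seat, centred within 3 mm, upright within 3 degrees, at rest and released (z of nut in the frame of spindle_seat between -0.003 and 0.0015 m and horizontal distance between nut and spindle_seat below 0.003 m and angle between nut's own z axis and vertical below 0.05 rad and linear speed of nut below 0.01 m/s and contact force between the fingers and nut below 0.1 N); the robot touches nothing.
It fails at once if the nut is pressed or wrenched against the cutter or its thread with more than 40 N (contact force between nut and cutter above 40 N).
It fails at once if the mug is moved by more than 20 mm (distance of mug from where it was at the start of the episode above 0.02 m).
It fails at once if the spice jar is moved by more than 20 mm (distance of spice_jar from where it was at the start of the episode above 0.02 m).
It fails at once if the tin is moved by more than 20 mm (distance of tin from where it was at the start of the episode above 0.02 m).
It also fails if it takes over 67 s, if anything falls off the work surface, if the arm or the gripper's body presses on something with over 40 N, if the wrist force passes 120 N, or if a joint passes its speed limit or range.

### The arm

A 6-joint arm with a two-finger parallel gripper is mounted at the origin on a cart in front of the work surface, level with it; the furniture and walls round the work are solid. World frame = base frame: x ahead of the robot, y to its left, z up, the work surface at z = 0. Lengths are in m, angles in rad, forces in N, time in s.
With the tool pointing down it reaches from about 0.325 to 0.9 m from the base axis. Payload 6.1 kg.
Tool frame: the origin (TCP) lies between the finger pads; the fingertips stand robot.finger_overhang ahead of it and the grasp point (between the pads) lies 11 mm behind it (robot.finger_overhang is the distance from the TCP to the fingertips, in m); z points along the fingers, y is the direction in which the jaws open and shut (so a half turn about z gives the same grasp; the last joint's range is limited). The gripper opens to 85 mm and grips with 20 to 120 N. Pads are 22 mm wide; open, the fingers measure 114 mm over their backs; the gripper's body (76 mm by 85 mm) begins 54 mm behind the grasp point. The pads swing forward as they close: fully open they stand 13 mm farther back than shut.
Start: joints at [-1.231, 0.22, 1.526, -0, 1.395, -0.126], TCP at [0.281, -0.558, 0.211] pointing down, gripper open.
Joint ranges: [-2.98, 2.98], [-0.91, 2.08], [0.09, 2.57], [-1.24, 4.39], [0.2, 2.65], [-2.68, 2.68]. Speed limits (rad/s): [2.57, 2.57, 3.01, 3.14, 3.14, 3.14].

### API

Orientations are given as a unit quaternion [w, x, y, z].
In Python, from workcell import robot gives the robot as it stands. The module is installed in compiled form; this text tells all that it offers.
- The arm moves only by the tool drive_tool, never from a script. Its arguments are lists of equal length, an entry for each row: "delta_rot": the turn, a rotation vector about the world's x, y, z in rad, a list of three; "dp": the shift along the world's x, y, z in mm, a list of three; "hand": the closure, from -1 (fully open) to 1 (shut). In form: {"delta_rot": [[wx, wy, wz], ...], "dp": [[x, y, z], ...], "hand": [hand, ...]}. A call has exactly 10 rows; each row shifts and turns the commanded pose from where the row before left it; what a row does not reach is not made up. A row lasts 1/12 s, in which the tool goes at most 41.7 mm and 7.16 degrees, less where a joint would pass 70% of its speed; a pose out of reach is approached as far as the arm can. A call with a gripper value outside its range is refused whole. The fingers move at their own pace and stop on an object; "squeeze" is the grip in N (left out, the last holds). Time passes only in rows, so rows that do not move let the fingers close, or fill a call up. It gives the time, the measured TCP pose, the force and the opening at its end, in the units of the state.
- robot.read_state(): the state, without advancing time (a new reading comes with each control period).
- robot.grab_frame(name): name is "scene" or "side" or "wrist"; returns a dict with "img" (384x512x3 uint8, blue, green, red), "fx", "fy", "cx", "cy" (pixels), "world_from_camera" (4x4, takes a point from camera to world coordinates). Camera axes: x right, y up, looking along -z (the intrinsics and any distortion apply to the point x, -y, -z); pixel columns grow to the right and rows downward; lengths in m; the calibration is good to about 2 mm. A picture is of the moment at which its call begins. There is no depth.
- robot.job_done(): hands the job in, once; it reports no verdict.
The state is a dict: "time_s": time; "q": joint angles; "joint_velocities": joint speeds; "joint_efforts": joint torques, N m; "eef_pos": TCP position; "eef_rot": TCP orientation; "wrist_force": force on the tool from outside, world axes, zero at the start; "ft_torque": the same for the moment, N m; "width": finger opening in m.
Only numpy, scipy, OpenCV 4.12 (cv2) and the standard library are available. Lean on these libraries where they do the work, as an engineer would, in place of code of your own. Each camera call takes 0.05 s, during which the arm holds its last target.

## Working session

There is one attempt and no reset: what is moved stays moved. The work goes in short steps, Python scripts to look and compute and a tool call to move; the robot and the scene stay as the last step left them, time stands still between calls to the robot, and variables do not carry over. Pictures are saved under pics/ and viewed, and the job is handed in when it is done.

Besides the shell and the picture viewer there is one more tool, called after ">>>" by a JSON object that holds its "op" and its "data". drive_tool: Moves the arm, as the interface text tells. Its arguments: {"type":"object","properties":{"delta_rot":{"type":"array","items":{"type":"array","items":{"type":"number"}}},"dp":{"type":"array","items":{"type":"array","items":{"type":"number"}}},"hand":{"type":"array","items":{"type":"number"}},"squeeze":{"type":"number"}},"required":["delta_rot","dp","hand"]}

```bash
mkdir -p pics
cat > h.py <<'E'
import numpy as np, cv2, json
from workcell import robot
def grab(n,tag):
    f=robot.grab_frame(n); cv2.imwrite(f'pics/{tag}.png',f['img'])
    d={k:(np.array(v).tolist()) for k,v in f.items() if k!='img'}
    json.dump(d,open(f'pics/{tag}.json','w')); return f
def load(tag):
    return json.load(open(f'pics/{tag}.json'))
def ray(f,u,v):
    M=np.array(f['world_from_camera']); d=np.array([(u-f['cx'])/f['fx'],-(v-f['cy'])/f['fy'],-1.])
    return M[:3,3],M[:3,:3]@d
def atz(f,u,v,z):
    o,d=ray(f,u,v); return o+d*(z-o[2])/d[2]
def proj(f,p):
    M=np.array(f['world_from_camera']); c=M[:3,:3].T@(np.array(p)-M[:3,3]); return f['cx']+f['fx']*c[0]/-c[2], f['cy']-f['fy']*c[1]/-c[2]
def crop(tag,u0,v0,u1,v1,s):
    im=cv2.imread(f'pics/{tag}.png')[v0:v1,u0:u1]; cv2.imwrite(f'pics/{tag}_c{u0}_{v0}.png',cv2.resize(im,None,fx=s,fy=s,interpolation=cv2.INTER_CUBIC))
E
python3 - <<'E'
from h import *
for n in ['scene','side','wrist']:
    f=grab(n,n+'0'); print({k:v for k,v in f.items() if k!='img'})
print(robot.read_state(),robot.finger_overhang)
E
```

```text
{'fx': 426.0363231904537, 'fy': 426.0363231904537, 'cx': 255.00565695823767, 'cy': 190.8938833950033, 'world_from_camera': array([[-0.72489392,  0.51932964, -0.45257655, -0.08986269],
       [-0.68871308, -0.53278622,  0.49174498,  0.71021889],
       [ 0.01425119,  0.66815834,  0.74388261,  1.09272106],
       [ 0.        ,  0.        ,  0.        ,  1.        ]])}
{'fx': 483.3293753929868, 'fy': 483.3293753929868, 'cx': 258.6755900108952, 'cy': 193.97291095304593, 'world_from_camera': array([[-0.82630432,  0.38552257, -0.41060142, -0.0841283 ],
       [-0.5631484 , -0.55358595,  0.61351974,  0.94725283],
       [ 0.00922254,  0.73818354,  0.67453688,  1.06300936],
       [ 0.        ,  0.        ,  0.        ,  1.        ]])}
{'fx': 275.448225839704, 'fy': 275.448225839704, 'cx': 256.42428050814647, 'cy': 187.71328698221222, 'world_from_camera': array([[ 0.44832745,  0.85117371,  0.27295754,  0.35003287],
       [-0.89386458,  0.42791352,  0.13377646, -0.52315077],
       [-0.00293521, -0.30396273,  0.9526794 ,  0.3728081 ],
       [ 0.        ,  0.        ,  0.        ,  1.        ]])}
{'time_s': 0.15, 'q': array([-1.23115135e+00,  2.21054019e-01,  1.52742757e+00,  1.49184739e-05,
        1.39468102e+00, -1.26085042e-01]), 'joint_velocities': array([-0.00044159, -0.0016903 , -0.00343347,  0.00044471, -0.00218848,
        0.0004331 ]), 'joint_efforts': array([-2.32780103e-04, -4.97484076e+01, -3.89904535e+01, -3.17583790e-04,
        7.17342264e-03,  1.37758315e-05]), 'eef_pos': array([ 0.28050435, -0.55792719,  0.20990301]), 'eef_rot': array([-7.81288539e-04,  9.73009245e-01,  2.30764801e-01, -7.63596037e-05]), 'wrist_force': array([-0.60643467,  0.12009961, -0.00956768]), 'ft_torque': array([-0.02293185, -0.00951698, -0.01120208]), 'width': 0.08566356931994291} 0.008
```

View pics/scene0.png

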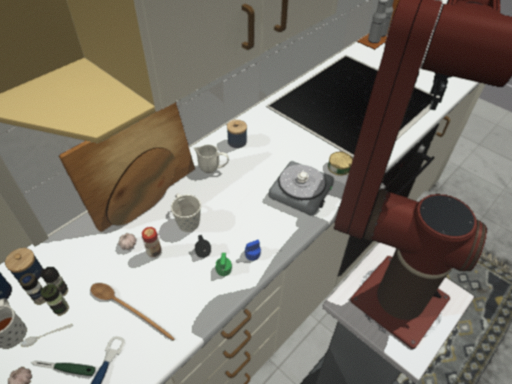

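View pics/side0.png

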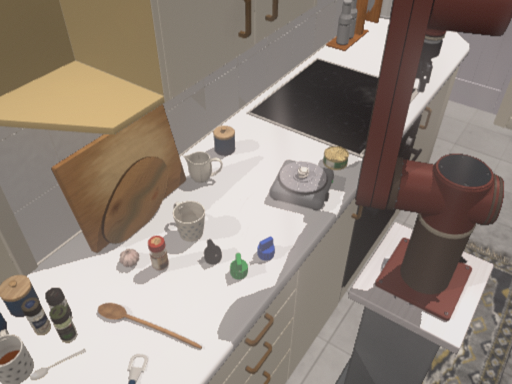

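View pics/wrist0.png

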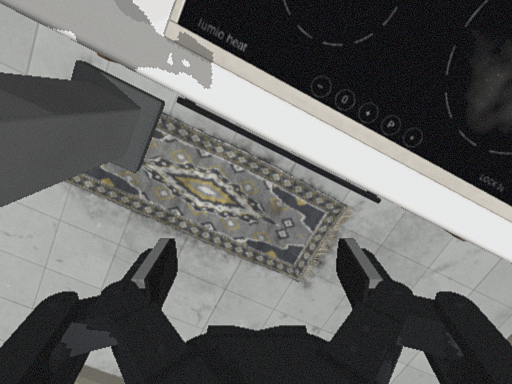

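Run:
```python
from h import *
crop('scene0',190,225,270,285,10)
crop('side0',200,225,280,285,10)
crop('scene0',265,155,340,215,10)
crop('side0',265,150,340,210,10)
for t,a,b in [('scene0',(223,270),(302,181)),('side0',(239,273),(304,177))]:
    f=load(t); print(atz(f,*a,0.01),atz(f,*b,0.066))
```

```text
[0.42171637 0.28526378 0.01      ] [ 0.45355938 -0.10925361  0.066     ]
[0.42040468 0.28538373 0.01      ] [ 0.4494359  -0.10827622  0.066     ]
```

Run:
```python
import cv2,numpy as np
a=[cv2.imread('pics/'+n) for n in ['scene0_c190_225.png','side0_c200_225.png']]
b=[cv2.imread('pics/'+n) for n in ['scene0_c265_155.png','side0_c265_150.png']]
cv2.imwrite('pics/nutcrops.png',cv2.resize(np.hstack(a),(800,300)));cv2.imwrite('pics/cutcrops.png',cv2.resize(np.hstack(b),(800,320)))
```

```text
(no output)
```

View pics/side0_c200_225.png

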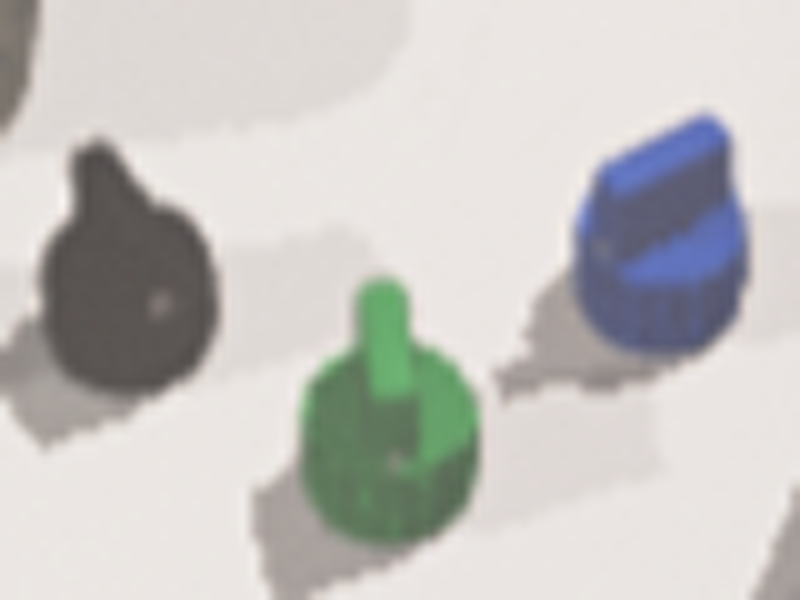

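View pics/scene0_c190_225.png

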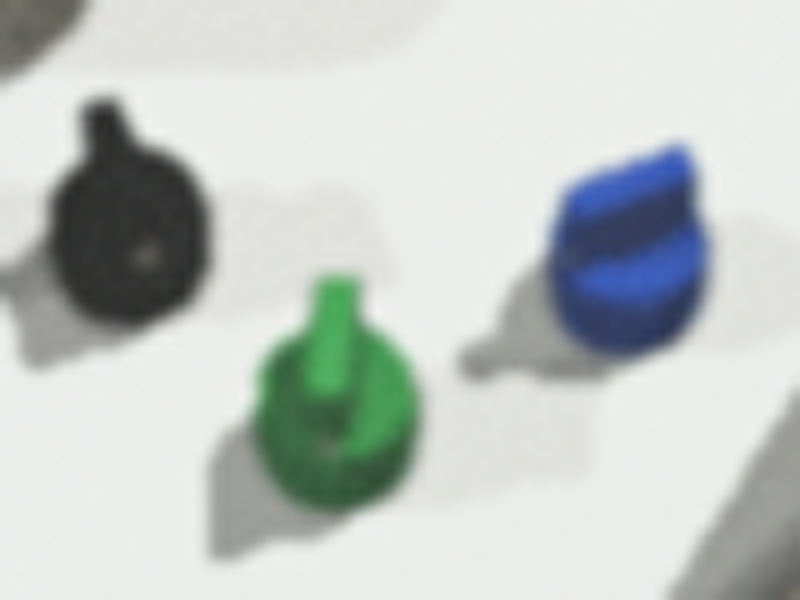

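View pics/side0_c265_150.png

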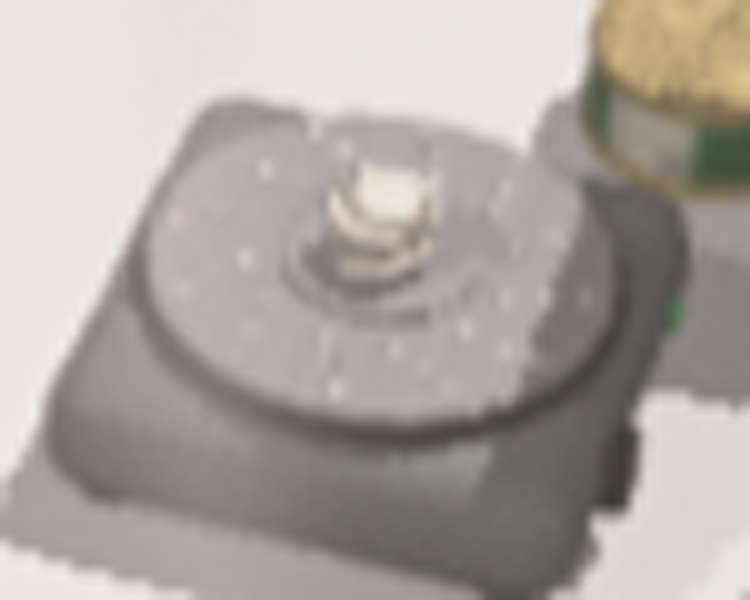

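View pics/scene0_c265_155.png

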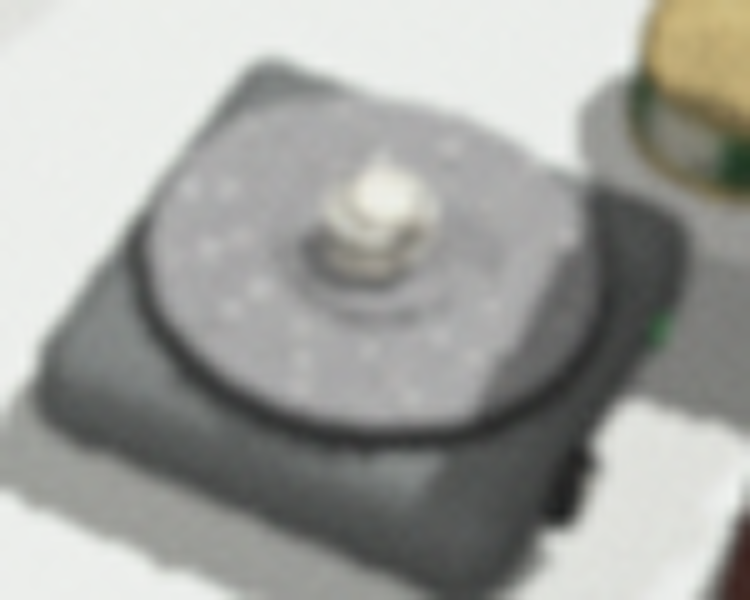

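Candidates in side view: green (239,268), black (213,253), blue (266,249). Only the green one at (239,268) has the described colour, and the enlarged crops confirm it. The white spindle is at about (304,173) in side. I'm moving over the spindle for a closer look first.

>>> {"op": "drive_tool", "data": {"delta_rot": [[0, 0, 0], [0, 0, 0], [0, 0, 0], [0, 0, 0], [0, 0, 0], [0, 0, 0], [0, 0, 0], [0, 0, 0], [0, 0, 0], [0, 0, 0]], "dp": [[14, 40, 0], [14, 40, 0], [14, 40, 0], [14, 40, 0], [14, 40, 0], [14, 40, 0], [14, 40, 0], [14, 40, -10], [14, 40, -20], [14, 40, -20]], "hand": [-1, -1, -1, -1, -1, -1, -1, -1, -1, -1]}}

```text
time_s: 0.98
eef_pos: [0.4161, -0.1721, 0.1659]
eef_rot: [0.001, 0.973, 0.231, 0.001]
wrist_force: [0.7, -0.4, 0.2]
width: 0.0852
```

Run:
```python
from h import *
f=load('side0'); a=atz(f,238.3,253.5,.062); b=atz(f,239.3,264.5,.062); print(a,b,np.degrees(np.arctan2(*(b-a)[[1,0]])),np.linalg.norm(a-b))
f=load('scene0'); a=atz(f,190+33.5,225+27.5,.062); b=atz(f,190+33,225+38.5,.062); print(a,b,np.degrees(np.arctan2(*(b-a)[[1,0]])),np.linalg.norm(a-b))
```

```text
[0.43602716 0.2654847  0.062     ] [0.41146485 0.29472765 0.062     ] 130.02823610526022 0.03818975297624152
[0.4381244  0.26467752 0.062     ] [0.41243666 0.29111561 0.062     ] 134.17528638260464 0.03686234015193044
```

>>> {"op": "drive_tool", "data": {"delta_rot": [[0, 0, 0.1], [0, 0, 0.12], [0, 0, 0.12], [0, 0, 0.12], [0, 0, 0.12], [0, 0, 0.12], [0, 0, 0.12], [0, 0, 0.12], [0, 0, 0], [0, 0, 0]], "dp": [[5, 3, -3], [5, 3, -5], [5, 3, -5], [5, 3, -5], [5, 3, -5], [5, 3, -5], [5, 3, -5], [5, 3, 0], [0, 0, 0], [0, 0, 0]], "hand": [-1, -1, -1, -1, -1, -1, -1, -1, -1, -1]}}

```text
time_s: 1.82
eef_pos: [0.4552, -0.1495, 0.1324]
eef_rot: [-0.0, 0.764, 0.645, -0.0]
wrist_force: [0.8, 0.4, -1.1]
width: 0.0849
```

Run:
```python
from h import *
f=grab('wrist','w1'); print(f['world_from_camera'].round(4).tolist()); print(proj(f,[.452,-.108,.092]),robot.read_state()['eef_pos'])
```

```text
[[0.9858, 0.1598, 0.052, 0.4681], [-0.1681, 0.9394, 0.2988, -0.0728], [-0.0011, -0.3033, 0.9529, 0.2955], [0.0, 0.0, 0.0, 1.0]]
(np.float64(243.36078487244944), np.float64(152.78606316745436)) [ 0.45513047 -0.14971849  0.13258213]
```

View pics/w1.png

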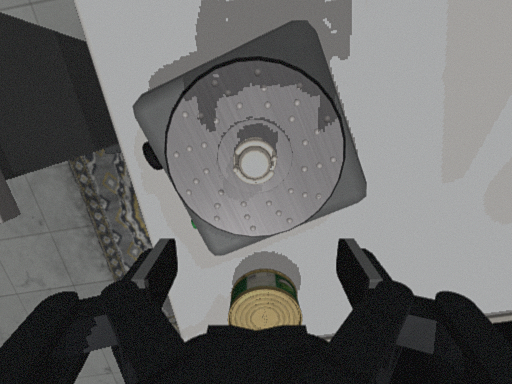

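Run:
```python
from h import *
crop('w1',215,120,295,200,9)
```

```text
(no output)
```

View pics/w1_c215_120.png

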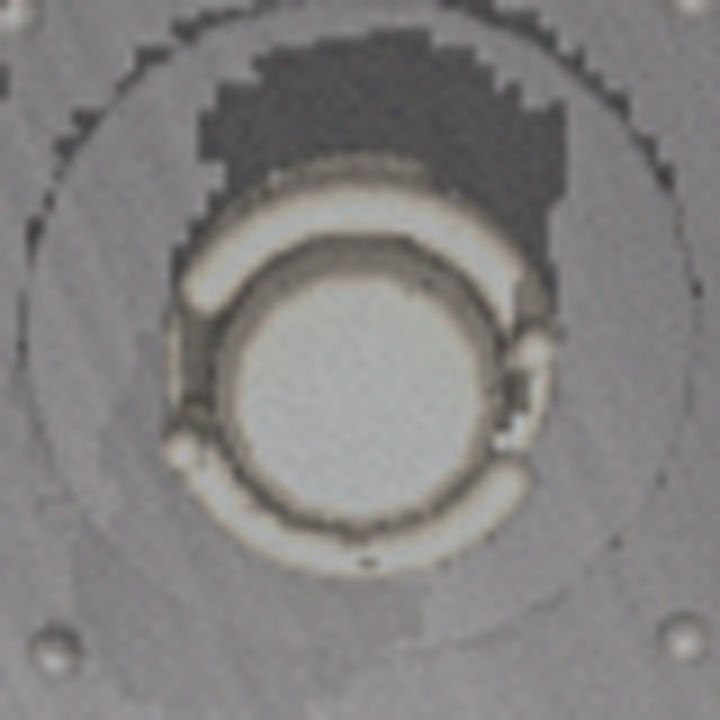

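Run:
```python
from h import *
f=load('w1')
print(atz(f,254.9,163.5,.092),atz(f,254.7,161.8,.086))
# boss circle edges in crop at disc height
E=lambda x,y:((x+.5)/9-.5+215,(y+.5)/9-.5+120)
print(atz(f,*E(360,325),.066))
for t,b in [('side0',(265+38.9,150+18.8)),('scene0',(265+38.0,155+19.2))]:
    print(atz(load(t),*b,.092))
```

```text
[ 0.45909291 -0.11747422  0.092     ] [ 0.45890232 -0.11744173  0.086     ]
[ 0.45879791 -0.11649628  0.066     ]
[ 0.45602453 -0.11519298  0.092     ]
[ 0.45691682 -0.11457711  0.092     ]
```

>>> {"op": "drive_tool", "data": {"delta_rot": [[0, 0, 0.1], [0, 0, 0.12], [0, 0, 0.12], [0, 0, 0.12], [0, 0, 0.12], [0, 0, 0.12], [0, 0, 0.12], [0, 0, 0.1], [0, 0, 0], [0, 0, 0]], "dp": [[4, 11, 0], [4, 11, 0], [4, 11, 0], [4, 11, 0], [4, 11, 0], [4, 0, 0], [4, 0, 0], [4, 0, 0], [0, 0, 0], [0, 0, 0]], "hand": [-1, -1, -1, -1, -1, -1, -1, -1, -1, -1]}}

```text
time_s: 2.7
eef_pos: [0.4872, -0.0949, 0.1328]
eef_rot: [0.0, 0.399, 0.917, -0.0]
wrist_force: [-0.8, -0.2, 0.1]
width: 0.0854
```

Run:
```python
from h import *
f=grab('wrist','w2'); print(f['world_from_camera'].round(4).tolist()); u,v=proj(f,[.452,-.108,.092]); print(u,v)
u=int(u);v=int(v);crop('w2',u-40,v-40,u+40,v+40,9);import shutil;shutil.copy(f'pics/w2_c{u-40}_{v-40}.png','pics/w2c.png');print(u-40,v-40)
```

```text
[[0.7324, -0.6487, -0.2069, 0.4339], [0.6809, 0.698, 0.222, -0.0379], [0.0004, -0.3034, 0.9528, 0.2958], [0.0, 0.0, 0.0, 1.0]]
211.83508338075063 186.22275842168418
171 146
```

View pics/w2c.png

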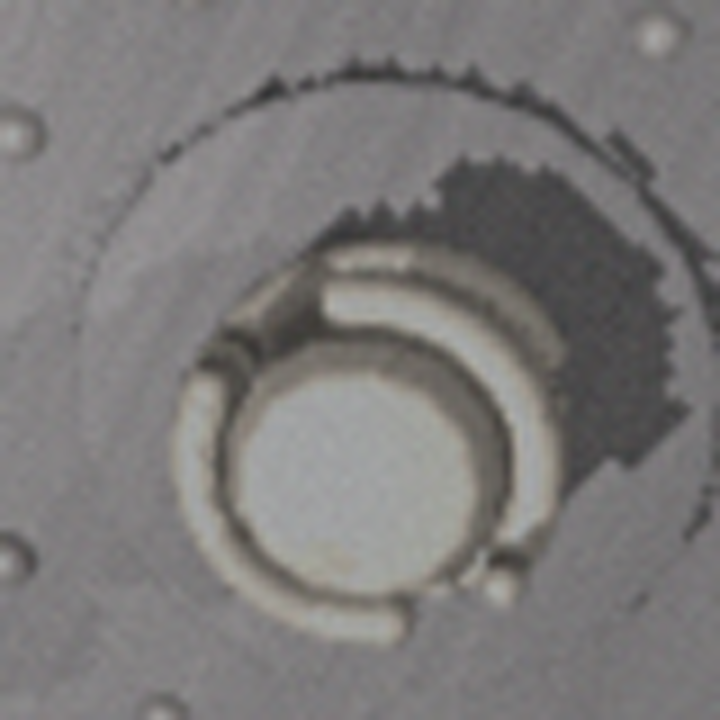

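Run:
```python
from h import *
f=load('w2')
E=lambda x,y:((x+.5)/9-.5+171,(y+.5)/9-.5+146)
print(atz(f,*E(358,482),.092),atz(f,*E(367,461),.086))
```

```text
[ 0.45798542 -0.11693952  0.092     ] [ 0.45799645 -0.11717995  0.086     ]
```

>>> {"op": "drive_tool", "data": {"delta_rot": [[0, 0, 0], [0, 0, 0], [0, 0, 0], [0, 0, 0], [0, 0, 0], [0, 0, 0], [0, 0, 0], [0, 0, 0], [0, 0, 0], [0, 0, 0]], "dp": [[-7, 38, 6], [-7, 38, 6], [-7, 38, 0], [-7, 38, 0], [-7, 38, 0], [-7, 38, 0], [-7, 38, 0], [-7, 38, 0], [-4, 38, 0], [0, 18, 0]], "hand": [-1, -1, -1, -1, -1, -1, -1, -1, -1, -1]}}

```text
time_s: 3.58
eef_pos: [0.426, 0.2687, 0.1449]
eef_rot: [-0.0, 0.397, 0.918, 0.001]
wrist_force: [1.0, -0.5, 1.1]
width: 0.085
```

Run:
```python
from h import *
f=grab('wrist','w3'); print(f['world_from_camera'].round(4).tolist()); u,v=proj(f,[.424,.282,.04]); print(u,v)
crop('w3',int(u)-60,int(v)-50,int(u)+60,int(v)+50,6);import shutil;print(int(u)-60,int(v)-50)
shutil.copy(f'pics/w3_c{int(u)-60}_{int(v)-50}.png','pics/w3c.png');
```

```text
[[0.7301, -0.651, -0.2078, 0.3724], [0.6833, 0.6963, 0.2197, 0.3253], [0.0017, -0.3024, 0.9532, 0.308], [0.0, 0.0, 0.0, 1.0]]
264.0340193274318 170.3849134373251
204 120
```

View pics/w3c.png

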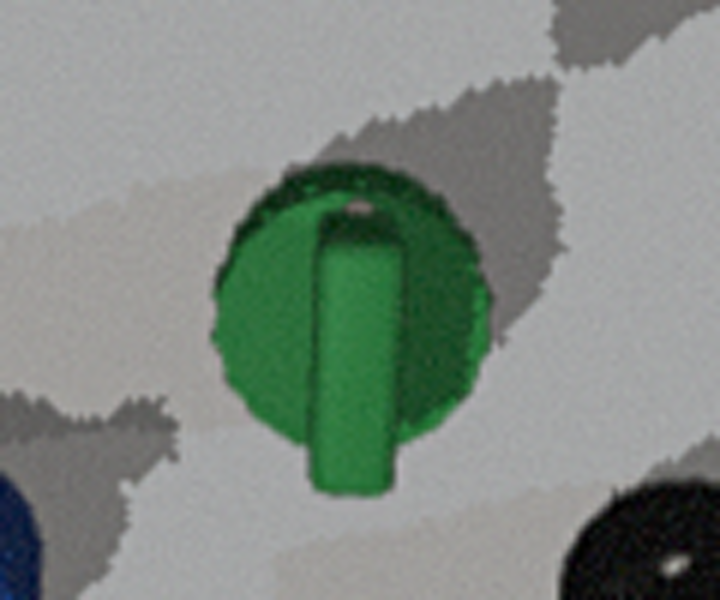

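View pics/w3.png

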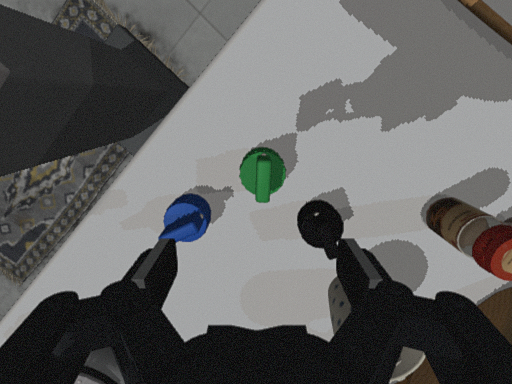

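Run:
```python
from h import *
f=load('w3')
E=lambda x,y:((x+.5)/6-.5+204,(y+.5)/6-.5+120)
a=atz(f,*E(352,493),.062);b=atz(f,*E(362,241),.062);print(a,b,(a+b)/2,np.linalg.norm(a-b),np.degrees(np.arctan2(*(b-a)[[1,0]])))
# hub outline fit: project model, compare
c=(a+b)/2
from cv2 import fitEllipse
img=cv2.imread('pics/w3.png').astype(int)
g=(img[:,:,1]>img[:,:,0]*1.4)&(img[:,:,1]>img[:,:,2]*1.4)
m=np.zeros(g.shape,bool);m[140:215,235:292]=g[140:215,235:292]
# fit x,y,yaw by silhouette IoU
from scipy.optimize import minimize
def sil(p,S=4):
    x,y,t=p; im=np.zeros((384*S//1,512*S),np.uint8)
    def hull(P):
        q=np.array([proj(f,k) for k in P]);q=((q+.5)*S).astype(np.int32);cv2.fillConvexPoly(im,cv2.convexHull(q),255)
    an=np.linspace(0,2*np.pi,60)
    hull([(x+.024*np.cos(k),y+.024*np.sin(k),z) for k in an for z in (0,.033)])
    R=np.array([[np.cos(t),-np.sin(t)],[np.sin(t),np.cos(t)]])
    hull([(*(np.array([x,y])+R@[i,j]),z) for i in (-.021,.021) for j in (-.007,.007) for z in (.033,.062)])
    return cv2.resize(im,(512,384),interpolation=cv2.INTER_AREA)/255.
def cost(p):return np.abs(sil([p[0]/1000,p[1]/1000,p[2]/50])-m).sum()
p0=[c[0]*1000,c[1]*1000,np.radians(131)*50]
r=minimize(cost,p0,method='Nelder-Mead',options=dict(initial_simplex=[p0]+[[p0[i]+(3 if i==j else 0) for i in range(3)] for j in range(3)]))
print(r.x[:2],np.degrees(r.x[2]/50),r.fun,m.sum())
print(robot.read_state()['eef_pos'])
```

```text
[0.43971273 0.26213289 0.062     ] [0.41284348 0.29267438 0.062     ] [0.4262781  0.27740363 0.062     ] 0.04067847907786763 131.34010486789353
[426.30408618 277.3486182 ] 131.06438217586845 183.73333333333332 1779
[0.42637996 0.27003838 0.14506482]
```

>>> {"op": "drive_tool", "data": {"delta_rot": [[0, 0, -0.037], [0, 0, 0], [0, 0, 0], [0, 0, 0], [0, 0, 0], [0, 0, 0], [0, 0, 0], [0, 0, 0], [0, 0, 0], [0, 0, 0]], "dp": [[0, 7.3, 0], [0, 0, -12], [0, 0, -14], [0, 0, -14], [0, 0, -14], [0, 0, -14], [0, 0, -14], [0, 0, -10], [0, 0, -6], [0, 0, 0]], "hand": [-1, -1, -1, -1, -1, -1, -1, -1, -1, -1]}}

```text
time_s: 4.47
eef_pos: [0.4262, 0.2714, 0.0449]
eef_rot: [-0.001, 0.414, 0.91, -0.001]
wrist_force: [-0.4, 0.3, -0.5]
width: 0.0855
```

Run:
```python
from h import *
f=grab('wrist','w4'); print(robot.read_state())
```

```text
{'time_s': 4.5167, 'q': array([ 4.11281251e-01,  1.27373781e-01,  1.96658150e+00, -4.85462821e-05,
        1.04922649e+00, -3.05697775e-01]), 'joint_velocities': array([ 0.00576116, -0.01932417, -0.02432101, -0.00101222,  0.00741648,
       -0.00160701]), 'joint_efforts': array([-7.79757765e-02, -3.84049058e+01, -3.22709870e+01, -6.80649478e-03,
       -6.75842632e-02,  3.65835847e-03]), 'eef_pos': array([0.42687358, 0.27191773, 0.04593344]), 'eef_rot': array([-5.15769192e-04,  4.14047729e-01,  9.10254825e-01, -6.04770519e-04]), 'wrist_force': array([0.28509499, 0.5689146 , 0.70113178]), 'ft_torque': array([-0.0006358 ,  0.03424949, -0.00727848]), 'width': 0.08555621192903101}
```

View pics/w4.png

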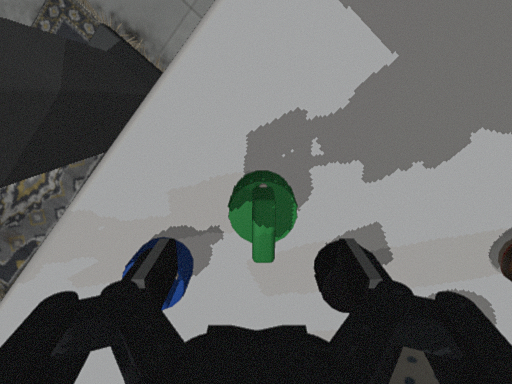

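>>> {"op": "drive_tool", "data": {"delta_rot": [[0, 0, 0], [0, 0, 0], [0, 0, 0], [0, 0, 0], [0, 0, 0], [0, 0, 0], [0, 0, 0], [0, 0, 0], [0, 0, 0], [0, 0, 0]], "dp": [[-0.5, 5.5, 0], [0, 0, 0], [0, 0, 0], [0, 0, 0], [0, 0, 0], [0, 0, 0], [0, 0, 0], [0, 0, 0], [0, 0, 0], [0, 0, 0]], "hand": [-1, -1, -1, -1, -1, -1, -1, -1, -1, -1]}}

```text
time_s: 5.35
eef_pos: [0.4268, 0.278, 0.0466]
eef_rot: [-0.0, 0.414, 0.91, -0.0]
wrist_force: [-0.6, -0.7, -0.0]
width: 0.0855
```

Run:
```python
from h import *
s=robot.read_state();print(s['eef_pos'],s['eef_rot'])
f=grab('wrist','w5'); 
E=lambda x,y:(x,y)
print(proj(f,[.4263,.2774,.062]))
s=robot.read_state();print(s['eef_pos'],s['eef_rot'])
crop('w5',200,150,330,270,6)
```

```text
[0.42681714 0.27803794 0.04664694] [-1.65755907e-05  4.13601044e-01  9.10458222e-01 -5.03091161e-05]
(np.float64(255.3026244098494), np.float64(237.52030670533668))
[0.42684261 0.27806277 0.04663427] [-9.91643080e-06  4.13595107e-01  9.10460920e-01 -3.05393639e-05]
```

View pics/w5_c200_150.png

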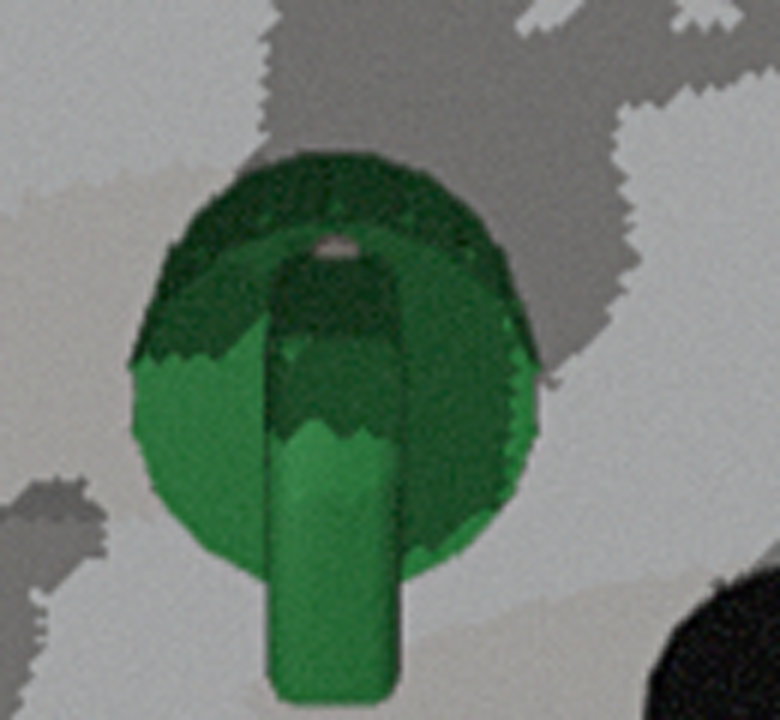

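>>> {"op": "drive_tool", "data": {"delta_rot": [[0, 0, 0], [0, 0, 0], [0, 0, 0], [0, 0, 0], [0, 0, 0], [0, 0, 0], [0, 0, 0], [0, 0, 0], [0, 0, 0], [0, 0, 0]], "dp": [[0, 0, 0], [0, 0, 0], [0, 0, 0], [0, 0, 0], [0, 0, 0], [0, 0, 0], [0, 0, 0], [0, 0, 0], [0, 0, 0], [0, 0, 0]], "hand": [0.2, 0.8, 1, 1, 1, 1, 1, 1, 1, 1], "squeeze": 30}}

```text
time_s: 6.23
eef_pos: [0.4268, 0.2781, 0.0467]
eef_rot: [-0.0, 0.414, 0.91, -0.0]
wrist_force: [-0.9, 0.1, -1.1]
width: 0.0001
```

Run:
```python
from h import *
f=grab('wrist','w6'); 
print(robot.read_state())
print(proj(f,[.4263,.2774,.062]))
crop('w6',190,130,320,270,5)
```

```text
{'time_s': 6.2833, 'q': array([ 4.22480776e-01,  1.32496275e-01,  1.95922855e+00, -4.69846131e-05,
        1.04989787e+00, -2.95482501e-01]), 'joint_velocities': array([ 0.00159446, -0.00041599, -0.00096826, -0.00034355,  0.00057786,
        0.00183341]), 'joint_efforts': array([-3.36788989e-04, -3.94835901e+01, -3.30101216e+01, -1.94381355e-04,
        7.79442616e-04,  1.02002937e-05]), 'eef_pos': array([0.42686011, 0.27805687, 0.04666043]), 'eef_rot': array([ 5.36925580e-06,  4.13600232e-01,  9.10458592e-01, -2.47370151e-05]), 'wrist_force': array([-0.27730973, -0.31701165,  0.32831607]), 'ft_torque': array([ 0.03135479,  0.02295643, -0.01111562]), 'width': -0.0001996478847549099}
(np.float64(255.24370454268563), np.float64(237.52708911510138))
```

View pics/w6.png

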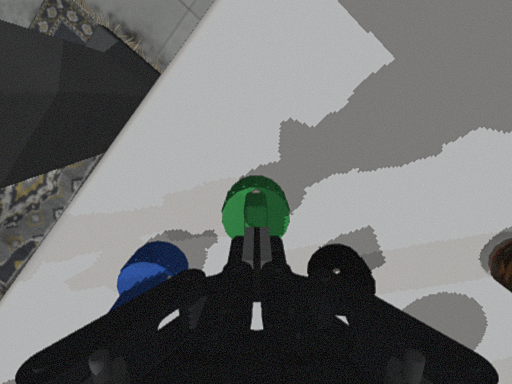

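View pics/w6_c190_130.png

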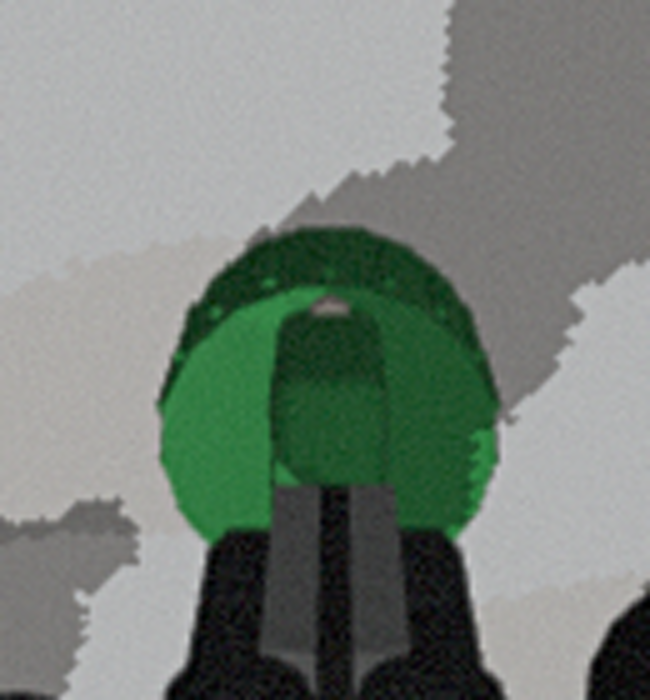

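Run:
```python
from h import *
f=grab('side','s6');crop('s6',170,190,330,310,5)
f=grab('scene','c6');crop('c6',150,190,310,310,5)
```

```text
(no output)
```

View pics/s6_c170_190.png

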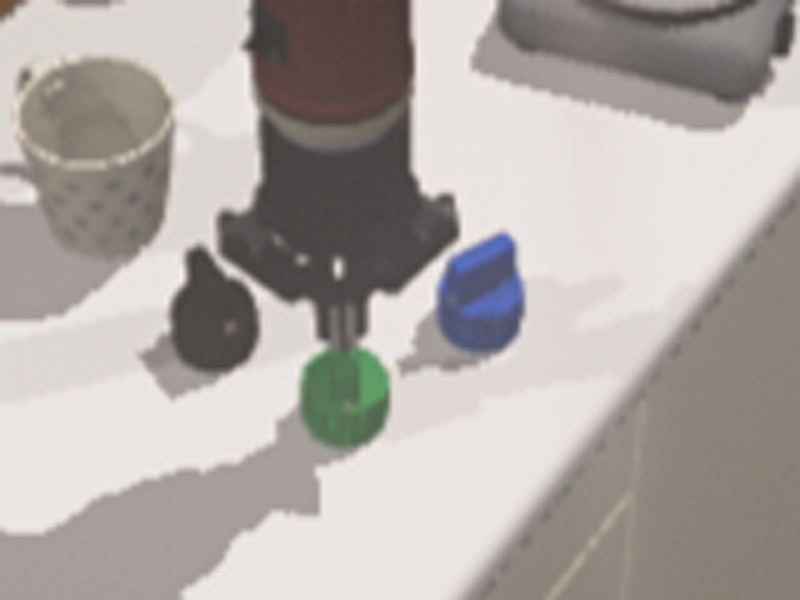

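View pics/c6_c150_190.png

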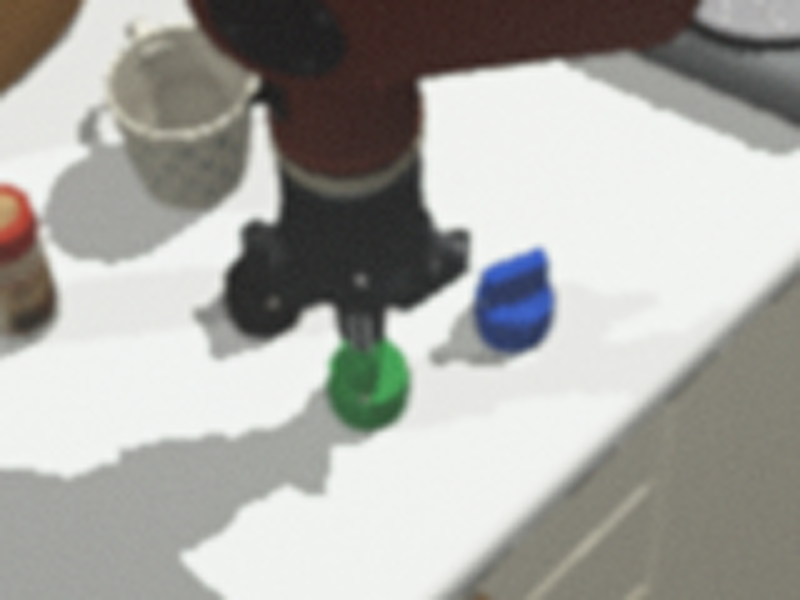

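Run:
```python
from h import *
p=np.array([.42686,.27806,.0467])
t=np.radians(131.2);X=np.array([np.cos(t),np.sin(t),0])
for n in ['w6','s6','c6']:
    f=load(n)
    for z in (.0387,.05,.0625,.07):
      print(n,z,[np.round(proj(f,[*(p+X*dx)[:2],z]),1).tolist() for dx in (-.032,-.021,-.011,0,.011,.021)])
```

```text
w6 0.0387 [[256.7, 262.1], [256.7, 248.5], [256.7, 235.6], [256.6, 221.0], [256.6, 205.8], [256.6, 191.6]]
w6 0.05 [[256.7, 271.5], [256.7, 257.2], [256.7, 243.8], [256.7, 228.4], [256.6, 212.5], [256.6, 197.4]]
w6 0.0625 [[256.8, 283.3], [256.7, 268.2], [256.7, 254.0], [256.7, 237.7], [256.6, 220.8], [256.6, 204.8]]
w6 0.07 [[256.8, 291.2], [256.8, 275.6], [256.7, 260.9], [256.7, 244.0], [256.7, 226.4], [256.6, 209.7]]
s6 0.0387 [[237.4, 254.5], [237.8, 257.6], [238.1, 260.4], [238.5, 263.5], [238.8, 266.7], [239.2, 269.6]]
s6 0.05 [[237.3, 251.8], [237.7, 254.9], [238.0, 257.7], [238.4, 260.8], [238.8, 264.0], [239.1, 266.9]]
s6 0.0625 [[237.2, 248.8], [237.6, 251.9], [237.9, 254.7], [238.3, 257.8], [238.7, 261.0], [239.0, 263.9]]
s6 0.07 [[237.2, 247.0], [237.5, 250.1], [237.9, 252.9], [238.2, 256.0], [238.6, 259.2], [239.0, 262.1]]
c6 0.0387 [[224.2, 252.8], [223.8, 256.0], [223.5, 258.9], [223.2, 262.1], [222.8, 265.4], [222.5, 268.4]]
c6 0.05 [[224.0, 250.6], [223.7, 253.8], [223.3, 256.7], [223.0, 260.0], [222.7, 263.2], [222.3, 266.3]]
c6 0.0625 [[223.8, 248.2], [223.5, 251.4], [223.2, 254.3], [222.8, 257.6], [222.5, 260.8], [222.1, 263.9]]
c6 0.07 [[223.7, 246.7], [223.4, 249.9], [223.1, 252.8], [222.7, 256.1], [222.4, 259.4], [222.0, 262.4]]
```

Run:
```python
from h import *
crop('w5',110,210,410,310,2.6) if 0 else None
im=cv2.imread('pics/w5.png')[215:330,100:410]; cv2.imwrite('pics/w5f.png',cv2.resize(im,None,fx=2.5,fy=2.5,interpolation=cv2.INTER_CUBIC))
p=np.array([.42684,.27806,.0467])
t=np.radians(131.2);X=np.array([np.cos(t),np.sin(t),0]);Y=np.array([np.sin(t),-np.cos(t),0])
f=load('w5')
for dz in (-.02,-.008,.005,.02,.03,.04):
  print(dz,[np.round(proj(f,p+X*.011+Y*dy+[0,0,dz]),1).tolist() for dy in (-.0425,.0425)])
```

```text
-0.02 [[196.5, 199.7], [316.8, 199.5]]
-0.008 [[192.7, 205.9], [320.5, 205.7]]
0.005 [[188.1, 213.6], [325.2, 213.3]]
0.02 [[181.9, 224.0], [331.5, 223.7]]
0.03 [[177.1, 232.0], [336.3, 231.7]]
0.04 [[171.6, 241.2], [341.9, 240.8]]
```

View pics/w5f.png

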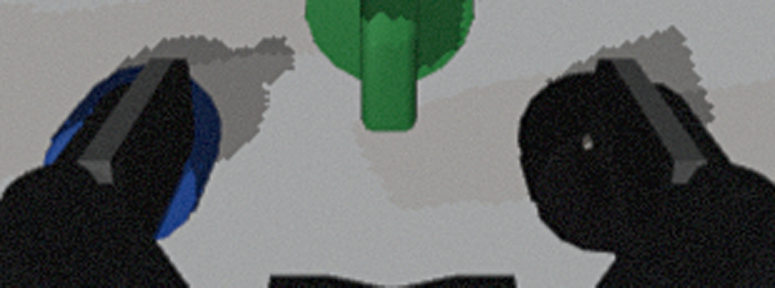

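Width reads 0, so the grasp missed. All three pictures put the shut fingertips at z ≈ 70 mm, above the bar and about 31 mm higher than the stated overhang implies. I'll trust the images: reopen, go about 32 mm lower, and watch the force.

>>> {"op": "drive_tool", "data": {"delta_rot": [[0, 0, 0], [0, 0, 0], [0, 0, 0], [0, 0, 0], [0, 0, 0], [0, 0, 0], [0, 0, 0], [0, 0, 0], [0, 0, 0], [0, 0, 0]], "dp": [[0, 0, 0], [0, 0, 0], [0, 0, 0], [0, 0, 0], [0, 0, 0], [0, 0, -4], [0, 0, -4], [0, 0, -4], [0, 0, -4], [0, 0, 0]], "hand": [0, -0.6, -0.6, -0.6, -0.6, -0.6, -0.6, -0.6, -0.6, -0.6]}}

```text
time_s: 7.22
eef_pos: [0.4259, 0.2777, 0.0294]
eef_rot: [-0.001, 0.414, 0.91, -0.001]
wrist_force: [-0.2, -0.4, 0.6]
width: 0.0686
```

Run:
```python
from h import *
s=robot.read_state();print(s['eef_pos'],s['wrist_force'],s['width'])
f=grab('wrist','w7')
```

```text
[0.42593218 0.27766451 0.02935034] [-0.19704251 -0.42214136  0.55491772] 0.06859653300985422
```

View pics/w7.png

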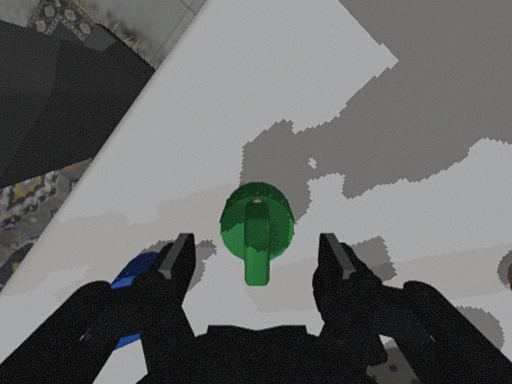

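>>> {"op": "drive_tool", "data": {"delta_rot": [[0, 0, 0], [0, 0, 0], [0, 0, 0], [0, 0, 0], [0, 0, 0], [0, 0, 0], [0, 0, 0], [0, 0, 0], [0, 0, 0], [0, 0, 0]], "dp": [[0.3, 0, -4], [0, 0, -4], [0, 0, -4], [0, 0, -2], [0, 0, 0], [0, 0, 0], [0, 0, 0], [0, 0, 0], [0, 0, 0], [0, 0, 0]], "hand": [-0.6, -0.6, -0.6, -0.6, -0.4, 0, 0.5, 0.7, 0.7, 0.7], "squeeze": 25}}

```text
time_s: 8.1
eef_pos: [0.4272, 0.2781, 0.0167]
eef_rot: [0.0, 0.414, 0.91, 0.0]
wrist_force: [0.2, -0.9, -0.8]
width: 0.0134
```

Run:
```python
from h import *
s=robot.read_state();print(s['eef_pos'],s['wrist_force'],s['width'])
f=grab('wrist','w8')
```

```text
[0.42715913 0.27809892 0.01674374] [ 0.16347639 -0.87339892 -0.77563348] 0.013437062542100675
```

View pics/w8.png

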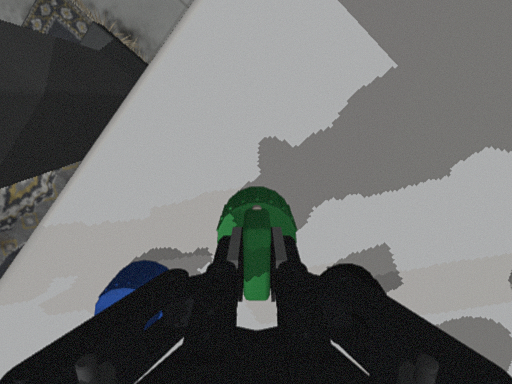

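>>> {"op": "drive_tool", "data": {"delta_rot": [[0, 0, 0], [0, 0, 0], [0, 0, 0], [0, 0, 0], [0, 0, 0], [0, 0, 0], [0, 0, 0], [0, 0, 0], [0, 0, 0], [0, 0, 0]], "dp": [[0, 0, 0], [0, 0, 0], [0, 0, 0], [0, 0, 5], [0, 0, 10], [0, 0, 15], [0, 0, 25], [0, 0, 30], [0, 0, 25], [0, 0, 15]], "hand": [1, 1, 1, 1, 1, 1, 1, 1, 1, 1], "squeeze": 35}}

```text
time_s: 8.98
eef_pos: [0.4287, 0.2789, 0.1461]
eef_rot: [0.002, 0.414, 0.91, 0.002]
wrist_force: [0.3, -0.2, -0.0]
width: 0.0135
```

Run:
```python
from h import *
f=grab('wrist','w9')
s=robot.read_state();print(s['eef_pos'],s['wrist_force'],s['width'])
crop('w9',190,150,320,310,4.5)
```

```text
[0.43016391 0.2795371  0.14843485] [0.91139153 1.14335999 0.67797325] 0.013568583905772976
```

View pics/w9_c190_150.png

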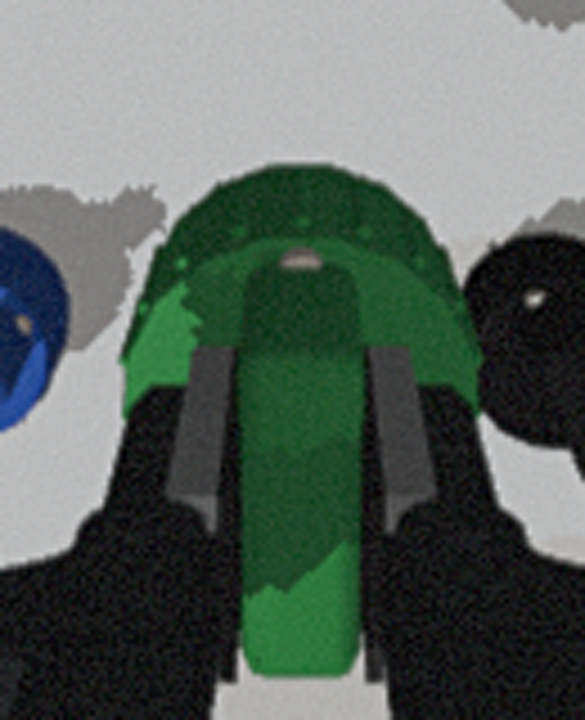

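>>> {"op": "drive_tool", "data": {"delta_rot": [[0, 0, 0], [0, 0, 0], [0, 0, 0], [0, 0, 0], [0, 0, 0], [0, 0, 0], [0, 0, 0], [0, 0, 0], [0, 0, 0], [0, 0, 0]], "dp": [[5, -15, 0], [7, -25, 0], [8, -38, 0], [8, -38, 0], [8, -38, 0], [8, -38, 0], [8, -38, 0], [8, -38, 0], [8, -38, 0], [8, -38, 0]], "hand": [1, 1, 1, 1, 1, 1, 1, 1, 1, 1]}}

```text
time_s: 9.87
eef_pos: [0.503, -0.0678, 0.1417]
eef_rot: [0.0, 0.414, 0.91, 0.0]
wrist_force: [1.2, -0.2, -1.7]
width: 0.0133
```

>>> {"op": "drive_tool", "data": {"delta_rot": [[0, 0, 0], [0, 0, 0], [0, 0, 0], [0, 0, 0], [0, 0, 0], [0, 0, 0], [0, 0, 0], [0, 0, 0], [0, 0, 0], [0, 0, 0]], "dp": [[0, -38, 0], [0, -30, -4], [0, -25, -4], [0, -12, -4], [0, 0, 0], [0, 0, 0], [0, 0, 0], [0, 0, 0], [0, 0, 0], [0, 0, 0]], "hand": [1, 1, 1, 1, 1, 1, 1, 1, 1, 1]}}

```text
time_s: 10.7
eef_pos: [0.5034, -0.17, 0.1299]
eef_rot: [0.0, 0.413, 0.911, 0.0]
wrist_force: [-0.7, -0.2, -1.9]
width: 0.0136
```

Run:
```python
from h import *
s=robot.read_state();print(s['eef_pos'],s['eef_rot'],s['wrist_force'],s['width'])
f=grab('wrist','w10')
print(proj(f,[.458,-.117,.092]))
```

```text
[ 0.50340977 -0.16995345  0.12992261] [1.78636808e-04 4.12928028e-01 9.10763641e-01 5.10046458e-05] [-0.68183016 -0.15539714 -1.87087239] 0.013597097909567228
(np.float64(257.5699576989396), np.float64(112.36771247743675))
```

View pics/w10.png

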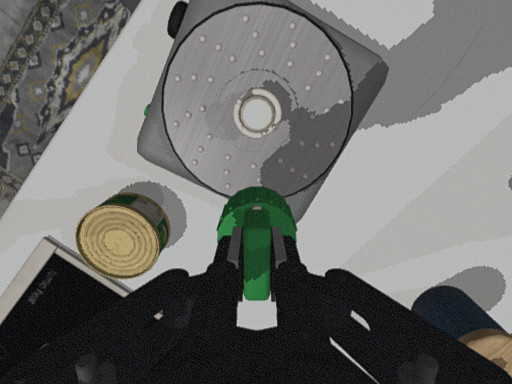

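Run:
```python
from h import *
from scipy.optimize import minimize
f=load('w10'); crop('w10',218,72,298,152,9)
img=cv2.imread('pics/w10.png').astype(int)
g=(img[:,:,1]>img[:,:,0]*1.3)&(img[:,:,1]>img[:,:,2]*1.3)
R0=slice(170,228);C0=slice(205,312)
m=g[R0,C0]; zr=.1132
def sil(p,S=6):
    x,y=p[:2];z0=p[2] if len(p)>2 else zr
    im=np.zeros((384*S,512*S),np.uint8)
    an=np.linspace(0,2*np.pi,90)
    P=[(x+.024*np.cos(k),y+.024*np.sin(k),z) for k in an for z in (z0,z0+.033)]
    q=np.array([proj(f,k) for k in P]);q=np.round((q+.5)*S).astype(np.int32);cv2.fillConvexPoly(im,cv2.convexHull(q),255)
    return (cv2.resize(im,(512,384),interpolation=cv2.INTER_AREA)/255.)[R0,C0]
for free in (0,1):
    p0=[503.4,-170]+([113.2] if free else [])
    n=len(p0)
    r=minimize(lambda p:np.abs(sil([k/1000 for k in p])-m).sum(),p0,method='Nelder-Mead',options=dict(initial_simplex=[p0]+[[p0[i]+(2 if i==j else 0) for i in range(n)] for j in range(n)],xatol=.02,fatol=.1))
    print(r.x,r.fun,m.sum())
# bar far top edge etc
print(proj(f,[.5034,-.17,zr]),[proj(f,[.5034+s*.021*-.656,-.17+s*.021*.755,zr+.062]) for s in(-1,1)])
crop('w10',205,175,312,310,5)
```

```text
[ 504.91322508 -171.56158924] 124.32156862745097 2373
[ 504.53649615 -171.14333483  114.8311887 ] 114.95686274509805 2373
(np.float64(256.56892047824806), np.float64(215.7946243691452)) [(np.float64(256.57624924490926), np.float64(301.4063093302474)), (np.float64(256.88419565848596), np.float64(227.46541259411578))]
```

View pics/w10_c218_72.png

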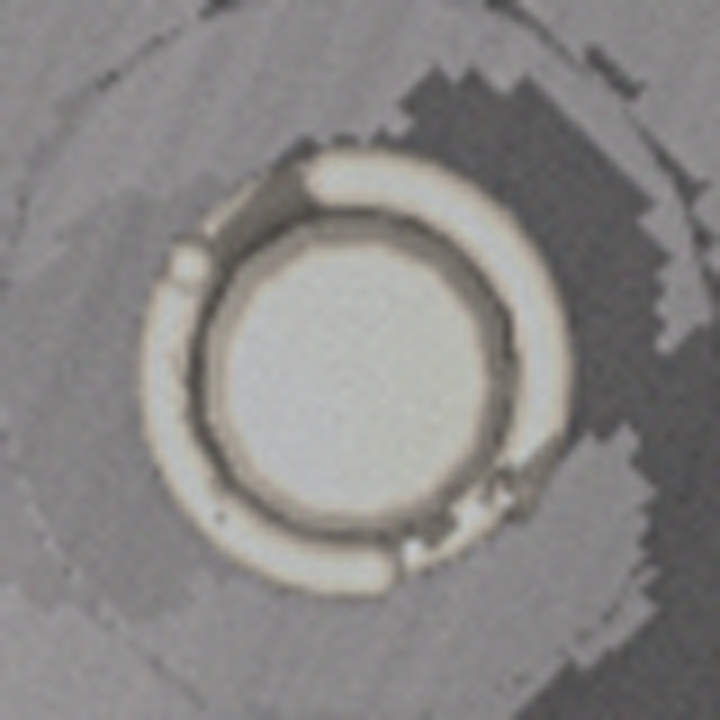

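View pics/w10_c205_175.png

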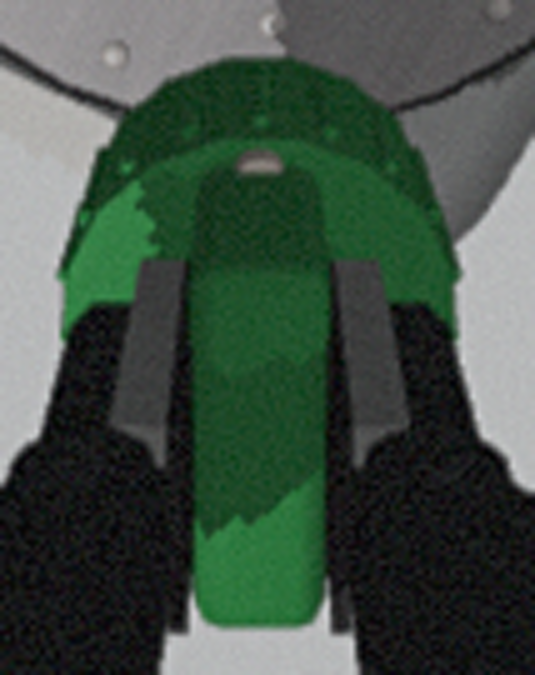

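Run:
```python
from h import *
f=load('w10')
E=lambda x,y:((x+.5)/9-.5+218,(y+.5)/9-.5+72)
print('core',atz(f,*E(355,382),.092),'ring',atz(f,*E(357,372),.086))
img=cv2.imread('pics/w10.png')
c=np.array([.5034,-.17]);t=np.radians(131.2);X=np.array([np.cos(t),np.sin(t)]);Y=np.array([-X[1],X[0]])
S=5;big=cv2.resize(img[165:310,200:315],None,fx=S,fy=S,interpolation=cv2.INTER_CUBIC)
def dr(pts,col):
    q=np.array([proj(f,p) for p in pts]);q=((q-[200,165]+.5)*S).astype(np.int32);cv2.polylines(big,[q],True,col,1)
an=np.linspace(0,2*np.pi,60)
for z in (0,.033): dr([(*(c+.024*(np.cos(a)*X+np.sin(a)*Y)),.1132+z) for a in an],(0,0,255))
for z in (.033,.062): dr([(*(c+i*X+j*Y),.1132+z) for i,j in ((.021,.007),(.021,-.007),(-.021,-.007),(-.021,.007))],(0,255,255))
cv2.imwrite('pics/ov.png',big)
```

```text
core [ 0.45843019 -0.11810036  0.092     ] ring [ 0.45823623 -0.11760941  0.086     ]
```

View pics/ov.png

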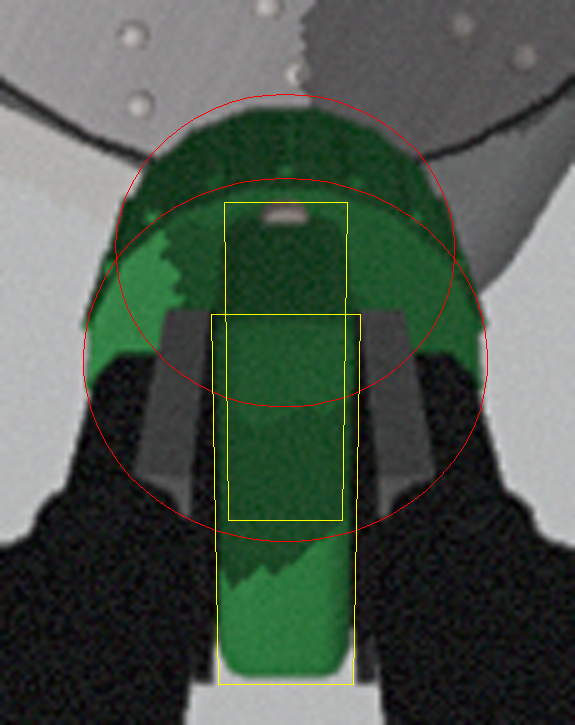

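```bash
cat > hf.py <<'E'
from h import *
from scipy.optimize import least_squares
def run(tag,box,z0,guess,r=.024,S=8,free=False,bar=False,thr=1.25):
    f=load(tag);img=cv2.imread(f'pics/{tag}.png').astype(int)
    g=(img[:,:,1]>img[:,:,0]*thr)&(img[:,:,1]>img[:,:,2]*thr)
    v0,v1,u0,u1=box
    # hub outline points: first green from the top per column & from sides per row
    pts=[]
    gg=g[v0:v1,u0:u1].astype(np.uint8); 
    n,lab,st,_=cv2.connectedComponentsWithStats(gg); k=1+np.argmax(st[1:,4]); gg=(lab==k).astype(np.uint8)
    cs,_=cv2.findContours(gg,cv2.RETR_EXTERNAL,cv2.CHAIN_APPROX_NONE)
    c=max(cs,key=len)[:,0,:]+[u0,v0]
    c=c[(c[:,1]<v1-2)]
    an=np.linspace(0,2*np.pi,120)
    def res(p):
        P=[(p[0]/1e3+r*np.cos(k),p[1]/1e3+r*np.sin(k),z) for k in an for z in (z0,z0+.033)]
        h=cv2.convexHull(np.array([proj(f,q) for q in P],np.float32))
        return np.array([cv2.pointPolygonTest(h,(float(a),float(b)),True)-.5 for a,b in c])
    s=least_squares(res,guess,loss='soft_l1',f_scale=.5,diff_step=1e-4)
    return s.x,np.abs(s.fun).mean(),np.sort(s.fun)[[len(c)//10,len(c)//2,-len(c)//10]]
if __name__=='__main__':
    print(run('w3',(135,191,230,300),0,[426,277]))
    print(run('w5',(165,236,215,300),0,[426,277]))
    for z in (.1112,.1132,.1152): print(run('w10',(175,222,205,312),z,[503,-170]))
E
python3 hf.py
```

```text
(array([427.64499483, 276.09846908]), np.float64(0.5354716991728982), array([-0.48431332,  0.2023364 ,  1.15760626]))
(array([427.6417209 , 275.83663026]), np.float64(0.7232911131078634), array([-0.92992226,  0.27016622,  1.45274135]))
(array([ 505.15621686, -171.89713318]), np.float64(0.5894795540136673), array([-1.32924374, -0.14384076,  0.43138331]))
(array([ 504.78691046, -171.46180322]), np.float64(0.5095764553394777), array([-1.14279564, -0.13685932,  0.46502326]))
(array([ 504.42274725, -171.02617663]), np.float64(0.4352048665073053), array([-0.88080308, -0.08168004,  0.46823739]))
```

```bash
cat > hf2.py <<'E'
from h import *
from scipy.optimize import least_squares
def run(tag,box,z0,guess,thr=1.25,excl=None,show=None,rt=None):
    f=load(tag);img=cv2.imread(f'pics/{tag}.png').astype(int)
    g=(img[:,:,1]>img[:,:,0]*thr)&(img[:,:,1]>img[:,:,2]*thr)
    v0,v1,u0,u1=box
    gg=g[v0:v1,u0:u1].astype(np.uint8)
    n,lab,st,_=cv2.connectedComponentsWithStats(gg); k=1+np.argmax(st[1:,4]); gg=(lab==k).astype(np.uint8)
    c=max(cv2.findContours(gg,cv2.RETR_EXTERNAL,cv2.CHAIN_APPROX_NONE)[0],key=len)[:,0,:]+[u0,v0]
    c=c[(c[:,1]<v1-2)]
    if excl: a,b,v=excl; c=c[~((c[:,0]>a)&(c[:,0]<b)&(c[:,1]>v))]
    an=np.linspace(0,2*np.pi,120)
    def res(p):
        rb,rtop=(p[2]/1e3,p[3]/1e3)
        P=[(p[0]/1e3+r*np.cos(k),p[1]/1e3+r*np.sin(k),z) for k in an for z,r in ((z0,rb),(z0+.033,rtop))]
        h=cv2.convexHull(np.array([proj(f,q) for q in P],np.float32))
        return np.array([cv2.pointPolygonTest(h,(float(a),float(b)),True)-.5 for a,b in c])
    s=least_squares(res,guess+[24,24],loss='soft_l1',f_scale=.5,diff_step=1e-3)
    return s.x.round(2),np.abs(s.fun).mean()
print(run('w3',(135,215,230,300),0,[426.5,277],excl=(252,274,180)))
print(run('w5',(165,260,215,300),0,[426.5,277],excl=(242,270,225)))
print(run('w10',(175,240,205,312),.1132,[503.5,-170],excl=(0,600,226)))
f=load('w3');c=np.array([.4263,.2774]);t=np.radians(131.2);X=np.array([np.cos(t),np.sin(t)]);Y=np.array([-X[1],X[0]])
S=7;img=cv2.imread('pics/w3.png');big=cv2.resize(img[140:215,225:305],None,fx=S,fy=S,interpolation=cv2.INTER_CUBIC)
def dr(pts,col):
    q=np.array([proj(f,p) for p in pts]);q=((q-[225,140]+.5)*S).astype(np.int32);cv2.polylines(big,[q],True,col,1)
an=np.linspace(0,2*np.pi,60)
for z in (0,.033): dr([(*(c+.024*(np.cos(a)*X+np.sin(a)*Y)),z) for a in an],(0,0,255))
for z in (.033,.062): dr([(*(c+i*X+j*Y),z) for i,j in ((.021,.007),(.021,-.007),(-.021,-.007),(-.021,.007))],(0,255,255))
cv2.imwrite('pics/ov3.png',big)
E
python3 hf2.py
```

```text
(array([425.97, 277.6 ,  21.83,  23.96]), np.float64(0.35710643447200724))
(array([426.17, 277.45,  22.2 ,  23.75]), np.float64(0.5720240926752129))
(array([ 505.4 , -172.15,   24.74,   24.5 ]), np.float64(2.632874974043167))
```

View pics/ov3.png

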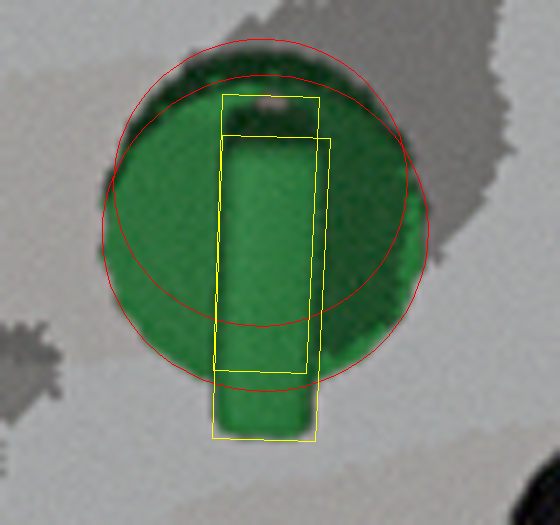

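>>> {"op": "drive_tool", "data": {"delta_rot": [[0, 0, 0], [0, 0, 0], [0, 0, 0], [0, 0, 0], [0, 0, 0], [0, 0, 0], [0, 0, 0], [0, 0, 0], [0, 0, 0], [0, 0, 0]], "dp": [[-9, 10.4, 0], [-9, 10.4, 0], [-9, 10.4, 0], [-9, 10.4, 0], [-9, 10.7, 0], [0, 0, -5], [0, 0, -5], [0, 0, -5], [0, 0, 0], [0, 0, 0]], "hand": [1, 1, 1, 1, 1, 1, 1, 1, 1, 1]}}

```text
time_s: 11.58
eef_pos: [0.4581, -0.1189, 0.114]
eef_rot: [-0.001, 0.414, 0.91, -0.0]
wrist_force: [-0.1, -0.1, -0.9]
width: 0.0133
```

Run:
```python
from h import *
f=grab('side','s11');crop('s11',260,120,350,200,8)
s=robot.read_state();print(s['eef_pos'],s['eef_rot'],s['wrist_force'],s['width'])
f=grab('scene','c11');crop('c11',260,130,350,210,8)
a=cv2.imread('pics/s11_c260_120.png');b=cv2.imread('pics/c11_c260_130.png');cv2.imwrite('pics/two11.png',cv2.resize(np.hstack([a,b]),(800,356)))
```

```text
[ 0.45826177 -0.11894541  0.11435396] [-2.95427398e-04  4.13795822e-01  9.10369666e-01 -3.05603272e-05] [-0.04770563 -0.03218059 -0.49241086] 0.013180766382366794
```

View pics/two11.png

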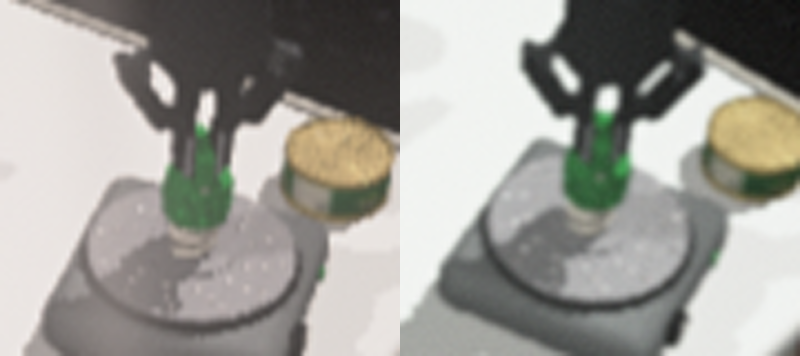

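>>> {"op": "drive_tool", "data": {"delta_rot": [[0, 0, 0], [0, 0, 0], [0, 0, 0], [0, 0, 0], [0, 0, 0], [0, 0, 0], [0, 0, 0], [0, 0, 0], [0, 0, 0], [0, 0, 0]], "dp": [[0.2, 1.2, 0], [0, 0, 0], [0, 0, -1.5], [0, 0, -1.5], [0, 0, -1.5], [0, 0, -1.5], [0, 0, -1], [0, 0, 0], [0, 0, 0], [0, 0, 0]], "hand": [1, 1, 1, 1, 1, 1, 1, 1, 1, 1]}}

```text
time_s: 12.52
eef_pos: [0.4584, -0.1174, 0.1077]
eef_rot: [0.0, 0.414, 0.91, 0.0]
wrist_force: [-0.4, 0.1, -0.2]
width: 0.0131
```

>>> {"op": "drive_tool", "data": {"delta_rot": [[0, 0, 0], [0, 0, 0], [0, 0, 0], [0, 0, 0], [0, 0, 0], [0, 0, 0], [0, 0, 0], [0, 0, 0], [0, 0, 0], [0, 0, 0]], "dp": [[0, -0.2, -1], [0, 0, -1], [0, 0, -1], [0, 0, -0.5], [0, 0, 0], [0, 0, 0], [0, 0, 0], [0, 0, 0], [0, 0, 0], [0, 0, 0]], "hand": [1, 1, 1, 1, 1, 1, 1, 1, 1, 1]}}

```text
time_s: 13.35
eef_pos: [0.4584, -0.1176, 0.1042]
eef_rot: [0.0, 0.414, 0.91, -0.0]
wrist_force: [0.6, -1.4, -0.9]
width: 0.0129
```

>>> {"op": "drive_tool", "data": {"delta_rot": [[0, 0, 0], [0, 0, 0], [0, 0, 0], [0, 0, 0], [0, 0, 0], [0, 0, 0], [0, 0, 0], [0, 0, 0], [0, 0, 0], [0, 0, 0]], "dp": [[0, 0, -1], [0, 0, -1], [0, 0, -1], [0, 0, -1], [0, 0, -1], [0, 0, -0.5], [0, 0, 0], [0, 0, 0], [0, 0, 0], [0, 0, 0]], "hand": [1, 1, 1, 1, 1, 1, 1, 1, 1, 1]}}

```text
time_s: 14.18
eef_pos: [0.4583, -0.1176, 0.0987]
eef_rot: [-0.0, 0.414, 0.91, 0.0]
wrist_force: [0.8, 0.2, -0.9]
width: 0.0132
```

>>> {"op": "drive_tool", "data": {"delta_rot": [[0, 0, 0], [0, 0, 0], [0, 0, 0], [0, 0, 0], [0, 0, 0], [0, 0, 0], [0, 0, 0], [0, 0, 0], [0, 0, 0], [0, 0, 0]], "dp": [[0, 0, -0.5], [0, 0, 0], [0, 0, -0.5], [0, 0, 0], [0, 0, 0], [0, 0, 0], [0, 0, 0], [0, 0, 0], [0, 0, 0], [0, 0, 0]], "hand": [1, 1, 1, 1, 1, 1, 1, 1, 1, 1]}}

```text
time_s: 15.02
eef_pos: [0.4585, -0.1177, 0.0981]
eef_rot: [0.0, 0.414, 0.91, 0.0]
wrist_force: [-1.7, 1.5, 5.3]
width: 0.0133
```

Run:
```python
from h import *
s=robot.read_state();print(s['eef_pos'],s['wrist_force'],s['ft_torque'])
```

```text
[ 0.45854238 -0.11768441  0.09811579] [-1.73956201  1.4843429   5.31077703] [0.19512109 0.41441823 0.0295785 ]
```

>>> {"op": "drive_tool", "data": {"delta_rot": [[0, 0, 0.05], [0, 0, 0.06], [0, 0, 0.06], [0, 0, 0.06], [0, 0, 0.06], [0, 0, 0.06], [0, 0, 0.06], [0, 0, 0.06], [0, 0, 0.06], [0, 0, 0]], "dp": [[0, 0, 0], [0, 0, 0], [0, 0, 0], [0, 0, 0], [0, 0, 0], [0, 0, 0], [0, 0, 0], [0, 0, 0], [0, 0, 0], [0, 0, 0]], "hand": [1, 1, 1, 1, 1, 1, 1, 1, 1, 1]}}

```text
time_s: 15.85
eef_pos: [0.458, -0.1176, 0.0971]
eef_rot: [-0.0, 0.16, 0.987, -0.0]
wrist_force: [-1.1, 0.1, -1.3]
width: 0.0131
```

Run:
```python
from h import *
s=robot.read_state();q=s['eef_rot'];print(s['eef_pos'],s['wrist_force'],s['ft_torque'],2*np.degrees(np.arctan2(q[2],q[1])))
```

```text
[ 0.45798323 -0.1176009   0.09709857] [-1.07687259  0.05740402 -1.30458344] [-0.06405843  0.07672993 -0.02637079] 161.6254872181092
```

>>> {"op": "drive_tool", "data": {"delta_rot": [[0, 0, 0.03], [0, 0, 0], [0, 0, 0], [0, 0, 0], [0, 0, 0], [0, 0, 0], [0, 0, 0], [0, 0, 0], [0, 0, 0], [0, 0, 0]], "dp": [[0.3, 0, 0], [0, 0, -0.7], [0, 0, -0.7], [0, 0, -0.7], [0, 0, -0.7], [0, 0, 0], [0, 0, 0], [0, 0, 0], [0, 0, 0], [0, 0, 0]], "hand": [1, 1, 1, 1, 1, 1, 1, 1, 1, 1]}}

```text
time_s: 16.68
eef_pos: [0.4583, -0.1176, 0.0946]
eef_rot: [-0.0, 0.146, 0.989, -0.0]
wrist_force: [-2.8, -2.1, -2.0]
width: 0.0135
```

```bash
cat > st.py <<'E'
from h import *
s=robot.read_state();q=s['eef_rot'];print(s['eef_pos'].round(4),s['wrist_force'].round(2),s['ft_torque'].round(3),(2*np.degrees(np.arctan2(q[2],q[1]))).round(1),s['width'],s['q'][5],'rim-seat mm',((s['eef_pos'][2]-.0167-.066)*1000).round(2))
E
python3 st.py
```

```text
[ 0.4583 -0.1176  0.0946] [-2.82 -2.14 -2.  ] [-0.445  0.654 -0.028] 163.2 0.013509077799460109 -1.695689767476111 rim-seat mm 11.9
```

>>> {"op": "drive_tool", "data": {"delta_rot": [[0, 0, 0], [0, 0, 0], [0, 0, 0], [0, 0, 0], [0, 0, 0], [0, 0, 0], [0, 0, 0], [0, 0, 0], [0, 0, 0], [0, 0, 0]], "dp": [[-0.3, -0.2, -0.7], [0, 0, -0.7], [0, 0, -0.7], [0, 0, -0.7], [0, 0, 0], [0, 0, 0], [0, 0, 0], [0, 0, 0], [0, 0, 0], [0, 0, 0]], "hand": [1, 1, 1, 1, 1, 1, 1, 1, 1, 1]}}

```text
time_s: 17.52
eef_pos: [0.4583, -0.1178, 0.092]
eef_rot: [-0.0, 0.146, 0.989, -0.0]
wrist_force: [-3.9, -2.5, -0.1]
width: 0.013
```

```bash
python3 st.py
```

```text
[ 0.4583 -0.1178  0.092 ] [-3.88 -2.48 -0.14] [-0.379  0.699  0.013] 163.2 0.01298956134111135 -1.696432938362261 rim-seat mm 9.32
```

>>> {"op": "drive_tool", "data": {"delta_rot": [[0, 0, 0], [0, 0, 0], [0, 0, 0], [0, 0, 0], [0, 0, 0], [0, 0, 0], [0, 0, 0], [0, 0, 0], [0, 0, 0], [0, 0, 0]], "dp": [[-0.7, -0.4, 0], [0, 0, -0.7], [0, 0, -0.7], [0, 0, -0.7], [0, 0, -0.7], [0, 0, -0.5], [0, 0, 0], [0, 0, 0], [0, 0, 0], [0, 0, 0]], "hand": [1, 1, 1, 1, 1, 1, 1, 1, 1, 1]}}

```text
time_s: 18.35
eef_pos: [0.4579, -0.1182, 0.0889]
eef_rot: [0.0, 0.146, 0.989, 0.0]
wrist_force: [1.3, 1.4, -0.1]
width: 0.0133
```

```bash
python3 st.py
```

```text
[ 0.4579 -0.1182  0.0889] [ 1.33  1.38 -0.1 ] [ 0.156 -0.123 -0.002] 163.2 0.013318523291487628 -1.6978303838403852 rim-seat mm 6.16
```

>>> {"op": "drive_tool", "data": {"delta_rot": [[0, 0, 0], [0, 0, 0], [0, 0, -0.04], [0, 0, -0.06], [0, 0, -0.06], [0, 0, -0.06], [0, 0, -0.06], [0, 0, -0.06], [0, 0, 0], [0, 0, 0]], "dp": [[0, 0, -0.5], [0, 0, 0], [0, 0, -0.15], [0, 0, -0.22], [0, 0, -0.22], [0, 0, -0.22], [0, 0, -0.22], [0, 0, -0.22], [0, 0, 0], [0, 0, 0]], "hand": [1, 1, 1, 1, 1, 1, 1, 1, 1, 1]}}

```text
time_s: 19.18
eef_pos: [0.4578, -0.1181, 0.0873]
eef_rot: [0.0, 0.31, 0.951, 0.0]
wrist_force: [-0.5, 2.0, 3.5]
width: 0.0129
```

```bash
python3 st.py
```

```text
[ 0.4578 -0.1181  0.0873] [-0.49  2.03  3.46] [ 0.361  0.13  -0.079] 143.8 0.012933291519573238 -1.3595485743449471 rim-seat mm 4.6
```

>>> {"op": "drive_tool", "data": {"delta_rot": [[0, 0, -0.06], [0, 0, -0.06], [0, 0, -0.06], [0, 0, -0.06], [0, 0, -0.06], [0, 0, -0.06], [0, 0, -0.06], [0, 0, -0.06], [0, 0, 0], [0, 0, 0]], "dp": [[0, 0, -0.22], [0, 0, -0.22], [0, 0, -0.22], [0, 0, -0.22], [0, 0, -0.22], [0, 0, -0.22], [0, 0, -0.22], [0, 0, -0.22], [0, 0, 0], [0, 0, 0]], "hand": [1, 1, 1, 1, 1, 1, 1, 1, 1, 1]}}

```text
time_s: 20.02
eef_pos: [0.4581, -0.1179, 0.0855]
eef_rot: [0.0, 0.527, 0.85, 0.0]
wrist_force: [1.2, 4.6, 4.7]
width: 0.0131
```

```bash
python3 st.py
```

```text
[ 0.4581 -0.1179  0.0855] [1.21 4.64 4.72] [ 0.812 -0.147 -0.052] 116.4 0.013132059528403163 -0.8806720117473861 rim-seat mm 2.83
```

>>> {"op": "drive_tool", "data": {"delta_rot": [[0, 0, -0.06], [0, 0, -0.06], [0, 0, -0.06], [0, 0, -0.06], [0, 0, -0.06], [0, 0, -0.06], [0, 0, -0.06], [0, 0, 0], [0, 0, 0], [0, 0, 0]], "dp": [[0.1, 0.4, -0.2], [0, 0, -0.2], [0, 0, -0.22], [0, 0, -0.22], [0, 0, -0.22], [0, 0, -0.22], [0, 0, -0.22], [0, 0, 0], [0, 0, 0], [0, 0, 0]], "hand": [1, 1, 1, 1, 1, 1, 1, 1, 1, 1]}}

```text
time_s: 20.85
eef_pos: [0.4583, -0.1177, 0.084]
eef_rot: [0.0, 0.693, 0.721, 0.001]
wrist_force: [2.6, 3.8, 3.2]
width: 0.0132
```

```bash
python3 st.py
```

```text
[ 0.4583 -0.1177  0.084 ] [2.63 3.84 3.16] [ 0.858 -0.558 -0.073] 92.3 0.013204999338806778 -0.45972608083969296 rim-seat mm 1.32
```

>>> {"op": "drive_tool", "data": {"delta_rot": [[0, 0, -0.05], [0, 0, -0.05], [0, 0, -0.05], [0, 0, -0.05], [0, 0, -0.05], [0, 0, -0.05], [0, 0, 0], [0, 0, 0], [0, 0, 0], [0, 0, 0]], "dp": [[0.4, 0.5, -0.18], [0, 0, -0.18], [0, 0, -0.18], [0, 0, -0.18], [0, 0, -0.18], [0, 0, -0.18], [0, 0, 0], [0, 0, 0], [0, 0, 0], [0, 0, 0]], "hand": [1, 1, 1, 1, 1, 1, 1, 1, 1, 1]}}

```text
time_s: 21.68
eef_pos: [0.4586, -0.1175, 0.0829]
eef_rot: [0.0, 0.793, 0.609, 0.0]
wrist_force: [2.1, 3.0, 4.7]
width: 0.0133
```

```bash
python3 st.py
```

```text
[ 0.4586 -0.1175  0.0829] [2.1  3.03 4.71] [ 0.611 -0.634  0.031] 75.1 0.01332360841187966 -0.15711929798232296 rim-seat mm 0.22
```

>>> {"op": "drive_tool", "data": {"delta_rot": [[0, 0, -0.04], [0, 0, -0.04], [0, 0, -0.04], [0, 0, -0.04], [0, 0, 0], [0, 0, 0], [0, 0, 0], [0, 0, 0], [0, 0, 0], [0, 0, 0]], "dp": [[0.2, 0.3, -0.15], [0, 0, -0.15], [0, 0, -0.15], [0, 0, -0.15], [0, 0, 0], [0, 0, 0], [0, 0, 0], [0, 0, 0], [0, 0, 0], [0, 0, 0]], "hand": [1, 1, 1, 1, 1, 1, 1, 1, 1, 1]}}

```text
time_s: 22.52
eef_pos: [0.4588, -0.1175, 0.0827]
eef_rot: [0.001, 0.839, 0.544, 0.0]
wrist_force: [2.4, 2.5, 6.0]
width: 0.0133
```

```bash
python3 st.py
```

```text
[ 0.4588 -0.1175  0.0827] [2.37 2.49 5.96] [ 0.467 -0.344 -0.059] 65.9 0.013287633992071455 0.004102011671320231 rim-seat mm -0.02
```

>>> {"op": "drive_tool", "data": {"delta_rot": [[0, 0, -0.04], [0, 0, -0.04], [0, 0, -0.03], [0, 0, 0], [0, 0, 0], [0, 0, 0], [0, 0, 0], [0, 0, 0], [0, 0, 0], [0, 0, 0]], "dp": [[0, 0, -0.05], [0, 0, -0.05], [0, 0, -0.05], [0, 0, 0], [0, 0, 0], [0, 0, 0], [0, 0, 0], [0, 0, 0], [0, 0, 0], [0, 0, 0]], "hand": [1, 1, 1, 1, 1, 1, 1, 1, 1, 1]}}

```text
time_s: 23.35
eef_pos: [0.4589, -0.1175, 0.0826]
eef_rot: [0.001, 0.868, 0.497, 0.0]
wrist_force: [1.7, 2.6, 5.6]
width: 0.013
```

```bash
python3 st.py
python3 - <<'E'
from h import *
grab('wrist','w20');crop('w20',180,130,330,300,4)
grab('side','s20');crop('s20',265,130,345,200,9)
E
```

```text
[ 0.4589 -0.1175  0.0826] [1.73 2.64 5.63] [ 0.46  -0.279 -0.032] 59.6 0.012979724867820487 0.11407184115021796 rim-seat mm -0.06
```

View pics/w20_c180_130.png

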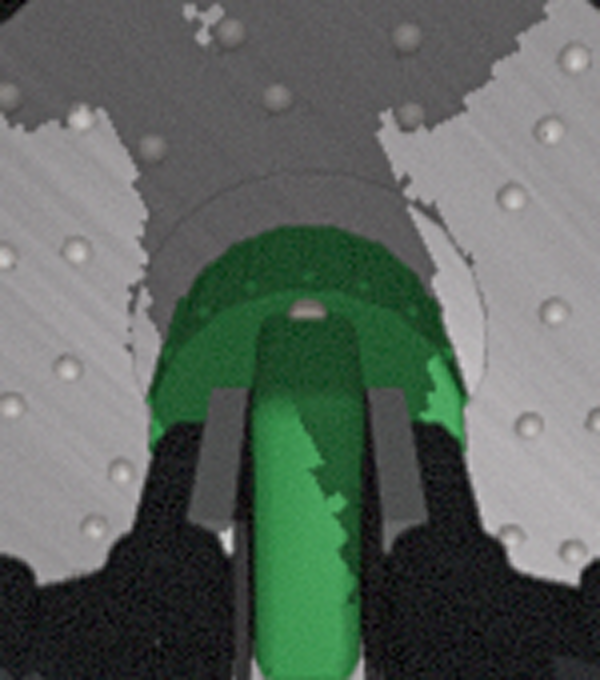

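View pics/s20_c265_130.png

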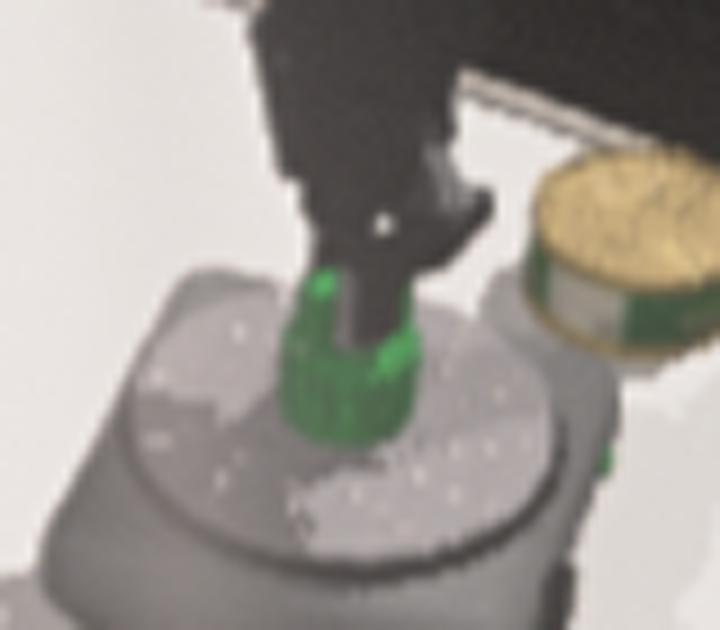

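>>> {"op": "drive_tool", "data": {"delta_rot": [[0, 0, -0.04], [0, 0, -0.04], [0, 0, -0.04], [0, 0, -0.04], [0, 0, 0], [0, 0, 0], [0, 0, 0], [0, 0, 0], [0, 0, 0], [0, 0, 0]], "dp": [[-0.2, 0, -0.1], [0, 0, -0.1], [0, 0, -0.1], [0, 0, -0.1], [0, 0, 0], [0, 0, 0], [0, 0, 0], [0, 0, 0], [0, 0, 0], [0, 0, 0]], "hand": [1, 1, 1, 1, 1, 1, 1, 1, 1, 1]}}

```text
time_s: 24.28
eef_pos: [0.4591, -0.1177, 0.0827]
eef_rot: [0.001, 0.905, 0.426, 0.001]
wrist_force: [2.7, 3.1, 7.9]
width: 0.0132
```

```bash
python3 st.py
```

```text
[ 0.4591 -0.1177  0.0827] [2.68 3.11 7.95] [ 0.516 -0.31  -0.093] 50.4 0.013237514105026257 0.2739513607072372 rim-seat mm -0.05
```

>>> {"op": "drive_tool", "data": {"delta_rot": [[0, 0, 0], [0, 0, 0], [0, 0, 0], [0, 0, 0], [0, 0, 0], [0, 0, 0], [0, 0, 0], [0, 0, 0], [0, 0, 0], [0, 0, 0]], "dp": [[0, 0, 0.3], [0, 0, 0], [0, 0, 0], [0, 0, 0], [0, 0, 0], [0, 0, 0], [0, 0, 0], [0, 0, 0], [0, 0, 0], [0, 0, 0]], "hand": [1, 0.5, 0, -0.3, -0.5, -0.5, -0.5, -0.5, -0.5, -0.5]}}

```text
time_s: 25.12
eef_pos: [0.4581, -0.117, 0.0818]
eef_rot: [-0.0, 0.905, 0.425, -0.0]
wrist_force: [-0.5, 0.5, 0.2]
width: 0.0642
```

```bash
python3 st.py
```

```text
[ 0.4581 -0.117   0.0818] [-0.52  0.49  0.16] [-0.042 -0.056  0.043] 50.4 0.06417527012258896 0.2749333318157503 rim-seat mm -0.89
```

Released with the force back to zero. I'm lifting clear, then checking the seat.

>>> {"op": "drive_tool", "data": {"delta_rot": [[0, 0, 0], [0, 0, 0], [0, 0, 0], [0, 0, 0], [0, 0, 0], [0, 0, 0], [0, 0, 0], [0, 0, 0], [0, 0, 0], [0, 0, 0]], "dp": [[0, 0, 4], [0, 0, 8], [0, 0, 15], [0, 0, 20], [0, 0, 20], [0, 0, 15], [0, 0, 8], [0, 0, 0], [0, 0, 0], [0, 0, 0]], "hand": [-0.6, -0.6, -0.6, -0.6, -0.6, -0.6, -0.6, -0.6, -0.6, -0.6]}}

```text
time_s: 25.95
eef_pos: [0.4575, -0.1167, 0.1709]
eef_rot: [-0.001, 0.905, 0.425, -0.0]
wrist_force: [0.1, -1.0, -0.2]
width: 0.0684
```

```bash
python3 st.py
python3 - <<'E'
from h import *
f=grab('wrist','w30')
c=np.array([.4582,-.1176]);t=np.radians(50.4);X=np.array([np.cos(t),np.sin(t)]);Y=np.array([-X[1],X[0]])
img=cv2.imread('pics/w30.png');u,v=map(int,proj(f,[*c,.1]));u0=max(0,u-55);v0=max(0,v-50)
S=5;big=cv2.resize(img[v0:v0+110,u0:u0+115],None,fx=S,fy=S,interpolation=cv2.INTER_CUBIC)
def dr(pts,col):
    q=np.array([proj(f,p) for p in pts]);q=((q-[u0,v0]+.5)*S).astype(np.int32);cv2.polylines(big,[q],True,col,1)
an=np.linspace(0,2*np.pi,60)
dr([(*(c+.022*(np.cos(a)*X+np.sin(a)*Y)),.066) for a in an],(0,0,255))
dr([(*(c+.024*(np.cos(a)*X+np.sin(a)*Y)),.066+.033) for a in an],(0,0,255))
for z in (.062,): dr([(*(c+i*X+j*Y),.066+z) for i,j in ((.021,.007),(.021,-.007),(-.021,-.007),(-.021,.007))],(0,255,255))
cv2.imwrite('pics/ov30.png',big)
for n in ('side','scene'):
    f=grab(n,n+'30')
crop('side30',265,135,345,205,9)
E
```

```text
[ 0.4575 -0.1167  0.1709] [ 0.09 -1.05 -0.17] [ 0.067  0.066 -0.049] 50.4 0.06841506225709985 0.2749596201585378 rim-seat mm 88.15
```

View pics/ov30.png

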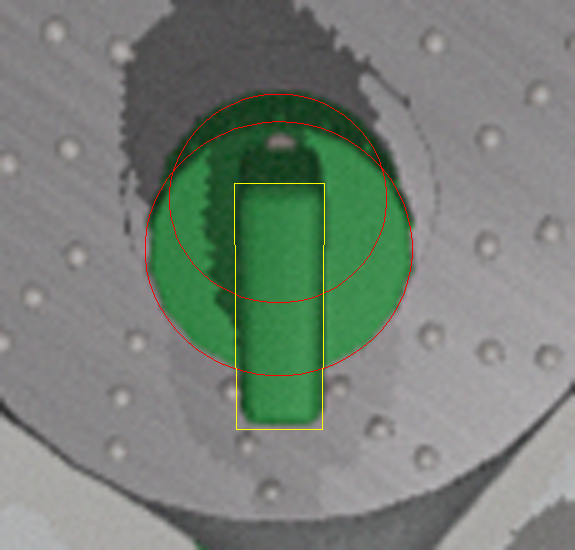

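View pics/side30_c265_135.png

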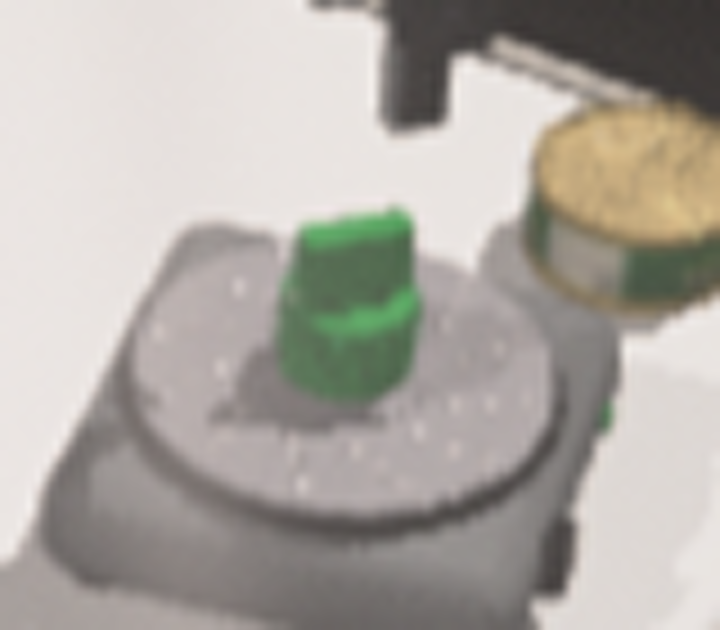

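View pics/scene30.png

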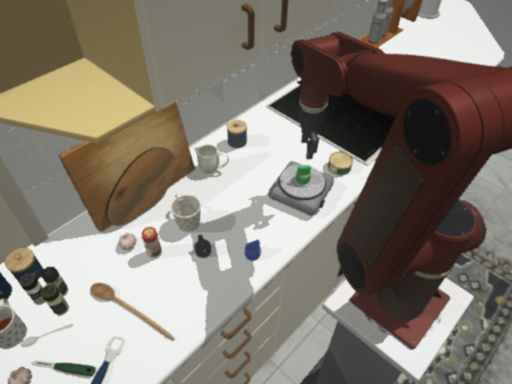

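The seated-nut overlay matches the picture: hub centred at about (280,250) and bar aligned in the wrist crop. The gripper is clear, and the mug, jar and tin are where they were. I'm handing the job in.

```bash
python3 -c "
from workcell import robot
print(robot.job_done())"
```

```text
the job is handed in; nothing more can be done
None
```

The green nut is on the spindle and, by all my checks, seated on the disc and released. I handed the job in at about 26 s of robot time; it gives no verdict.

**What I did:** I set the nut upright on the rails and turned it anticlockwise about 31° until it came over the gaps. It then sank about 10 mm into the thread start. From there I turned it clockwise about 113°, with readings between moves of at most about 8 N at the wrist.

**Last checks:**
- **Seating:** the height stayed constant over the last 15° of turning, which means the rim was on the boss.
- **Position:** after I let go, the wrist picture matched a model of the seated nut, centred and upright.
- **Clearance:** the force was back to noise level, and the gripper stood well above the nut.
- **Bystanders:** the mug, spice jar and tin look unmoved.

**What failed or disagreed:**
- **First grasp:** it closed on air above the bar. The pictures showed the fingertips about 31 mm higher than `robot.finger_overhang` implies, so I regrasped lower.
- **Final height:** my estimate of the rim height from the rail contact and from the arm reading differ by about 0.5 mm, inside the 1.5 mm limit.

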